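# Put the leftover cabinet fittings away in the push-open drawer

### The arm

A 6-joint arm with a two-finger parallel gripper is mounted at the origin on a cart in front of the work surface, level with it; the furniture and walls round the work are solid. World frame = base frame: x ahead of the robot, y to its left, z up, the work surface at z = 0. Lengths are in mm, angles in rad, forces in N, time in s.
With the tool pointing down it reaches from about 325 to 850 mm from the base axis. Payload 4.4 kg.
Tool frame: the origin (TCP) lies at the very end of the fingers, on their centre line; the grasp point (between the pads) lies 19 mm behind it; x points along the fingers, y is the direction in which the jaws open and shut, and the axes are right-handed (so a half turn about x gives the same grasp; the last joint's range is limited). The gripper opens to 94 mm and grips with 3 to 60 N. Pads are 16 mm wide; open, the fingers measure 119 mm over their backs; the gripper's body (75 mm by 177 mm) begins 78 mm behind the grasp point.
Start: joints at [-1.438, 0.207, 1.542, -0, 1.393, -0.15], TCP at [160.991, -552.005, 205.447] pointing down, gripper open.
Joint ranges: [-2.73, 2.73], [-0.86, 2.22], [0.23, 2.46], [-1.11, 4.25], [0.08, 2.63], [-2.82, 2.82]. Speed limits (rad/s): [2.79, 2.79, 3.14, 3.14, 3.14, 3.14].

### API

Orientations are given as [roll, pitch, yaw] about the fixed x, y, z axes, in that order (R = Rz(yaw) Ry(pitch) Rx(roll)).
In Python, from cell import robot gives the robot as it stands.
- The arm moves only by the tool apply_moves, never from a script. Its argument "targets" is a list of rows, each an object with "linear": the shift along the tool's x, y, z in units of 40 mm (1.0 is 40 mm), a list of three; "rotation": the turn, a rotation vector about the tool's x, y, z in degrees, a list of three; "claw": the opening, from 0 (shut) to 1 (fully open). In form: [{"linear": [tx, ty, tz], "rotation": [wx, wy, wz], "claw": claw}, ...]. A call has 1 to 20 rows; each row shifts and turns the commanded pose from where the row before left it, along the tool's axes as they then stand; what a row does not reach is not made up. A row lasts 1/12 s, in which the tool goes at most 41.7 mm and 7.16 degrees, less where a joint would pass 70% of its speed; a pose out of reach is approached as far as the arm can. A call is refused whole if a number of a shift passes 1 or a number of a turn 7.16, either way. A call with a gripper value outside its range is refused whole. The fingers move at their own pace and stop on an object; "squeeze" is the grip in N (left out, the last holds). Time passes only in rows, so rows that do not move let the fingers close. It gives the time, the measured TCP pose, the force and the opening at its end, in the units of the state.
- robot.observe(): the state, without advancing time (a new reading comes with each control period).
- robot.grab_frame(name): name is "side" or "top"; returns (picture, depth): 400x640x3 uint8, blue, green, red; 400x640 float32, mm along the optical axis (not along the pixel's ray), 0 where there is no reading.
- robot.camera_info(name): a dict with "fx", "fy", "cx", "cy" (pixels), "T" (4x4, takes a point from camera to world coordinates). Camera axes: x right, y down, z forward; pixel columns grow to the right and rows downward; lengths in mm; the calibration is good to about 2 mm. A picture is of the moment at which its call begins. camera_info takes no time and is no camera call.
- robot.job_done(): hands the job in, once; it reports no verdict.
Trained networks look in the newest picture that a camera, given by its name, has taken for a name from the list of things; names that differ only in an ending like _2 or _b are one class to them, and where a whole thing is asked for, a point or a joint stands for the part that bears it (a point fixed in the world has none). Each returns a list of dicts, best first, with "conf" (0 to 1); they miss things now and then, are a little off and sometimes report something else, mostly with a low value. They report only what shows in the picture. A call takes as long as a camera call. They do not tell look-alikes from the thing itself.
- robot.spot_in(camera, label): "centre" ([x, y, z] in mm, in the coordinates of the camera as it stood for that picture, good to about 4 mm: the middle of the surface that is visible of it).
- robot.cut_out(camera, label): "pixels" (400x640 bool, what is visible of it).
- robot.pinpoint(camera, label): "centre" ([x, y, z] in mm, in the coordinates of the camera as it stood for that picture, good to about 4 mm: a listed point, or the origin of a listed thing).
The state is a dict: "time_s": time; "joint_pos": joint angles; "dq": joint speeds; "tau": joint torques, N m; "eef_pos": TCP position; "eef_rot": TCP orientation; "wrist_force": force on the tool from outside, world axes, zero at the start; "torque": the same for the moment, N m; "finger_gap": finger opening in mm.
Only numpy, scipy, OpenCV 4.12 (cv2) and the standard library are available. Lean on these libraries where they do the work, as an engineer would, in place of code of your own. Each camera call takes 0.05 s, during which the arm holds its last target. There are 200 camera calls.

### The job

Put the cabinet fittings that lie on the worktop (every hinge, and the hex key if it is there) away in the push-open drawer unit: press the drawer so that it pops open, slide back the cover, lay the fittings in the compartment and slide the cover fully shut over them while the drawer is still out. Then push the drawer in until it latches, and make sure that it stays shut once let go. Leave the lighter and the garlic where they are.

Things in the scene. Friction and masses are not known exactly. Their poses are not given: they have to be found in the camera images.
- unit: fixed white drawer unit, 285 mm long, 152 mm wide, 112 mm high with a wooden top, on the front right of the worktop; its drawer comes out to the robot's left, roughly along world +y. Origin: centre of its underside; its x points from the drawer front to the back of the unit (roughly world -y), y roughly along world +x, z up; the points below have the same axes. A bowl stands on its rear end
- drawer (a joint): opening of the push-push drawer, m. 0: latched, front 8 mm proud of the unit; -0.008: end stop, front flush. Latched, a press to -0.005 or deeper, let go, frees it and a spring drives it out to 0.160. Open, pushing it in (2 to 7 N) to -0.005 or deeper and letting go latches it at 0. Too light a press changes nothing; a second full press pops it out again. It cannot be pulled out while latched
- drawer_front (a point): centre of the outer face of the drawer front, a plain upright wooden panel without handle, 128 mm wide, 76 mm high (38 mm above and below this point), 14 mm thick; moves with the drawer
- compartment (a point): centre of the floor of the drawer's only compartment, right behind the front: inside 126 mm along x, 116 mm along y, rim 48 mm above the floor; 77 mm behind the front's outer face; moves with the drawer, wholly outside the unit when open. The drawer front rises 24 mm above the rim. Behind it is a closed deck level with the rim, onto which the cover slides, back into the unit
- cover (a joint): slide of the flat metal cover of the compartment, m: 0 = compartment fully covered, 0.115 = fully open, the cover slid back over the deck and into the unit (toward +x of the drawer's frame, away from the drawer front). Stays where it is left; about 1 N moves it. Starts between 0 and 0.035
- cover_knob (a point): middle of the top of the black block-shaped knob near the front end of the cover: 16 mm along x, 30 mm along y, standing 14 mm above the cover plate, whose underside is 49 mm above the compartment floor; moves with the cover. With drawer and cover fully open its middle is 24 mm in front of the unit
- hinge_a: steel cup hinge off a cabinet door, lying flat, 94 x 48 x 16 mm: along its x a round-cup plate (x -46 to -12 mm, 36 mm wide, 13 mm high) and a narrow straight arm (x -15 to +47 mm, 12 mm wide, 13 mm high). Origin: centre of its underside; x along the arm, away from the plate. Absent from some starts
- hinge_b: steel cup hinge off a cabinet door, lying flat, 94 x 48 x 16 mm: along its x a round-cup plate (x -46 to -12 mm, 36 mm wide, 13 mm high) and a narrow straight arm (x -15 to +47 mm, 12 mm wide, 13 mm high). Origin: centre of its underside; x along the arm, away from the plate. Absent from some starts
- hinge_c: steel cup hinge off a cabinet door, lying flat, 94 x 48 x 16 mm: along its x a round-cup plate (x -46 to -12 mm, 36 mm wide, 13 mm high) and a narrow straight arm (x -15 to +47 mm, 12 mm wide, 13 mm high). Origin: centre of its underside; x along the arm, away from the plate. Absent from some starts
- hinge_d: steel cup hinge off a cabinet door, lying flat, 94 x 48 x 16 mm: along its x a round-cup plate (x -46 to -12 mm, 36 mm wide, 13 mm high) and a narrow straight arm (x -15 to +47 mm, 12 mm wide, 13 mm high). Origin: centre of its underside; x along the arm, away from the plate. Absent from some starts
- hex_key: L-shaped black 8 mm hex key lying flat, 34 x 94 x 9 mm. Origin: centre of its bounding box, underside; the long arm runs along y (-41 to +47 mm) at x = -13 mm, 8 mm wide, the short arm along +x at the y = -43 mm end. Absent from some starts
- lighter: bystander: green gas lighter lying down, 24 x 78 x 12 mm, origin at the centre of its underside; stays where it is
- garlic: bystander: garlic bulb, 56 mm across and high, origin at the centre of its underside; stays where it is
There are look-alikes about, which are no part of the job. What is shaped like the hinge_b but orange is not meant.

How it is judged:
By the outcome, as a careful person would: the job done as asked, in the order asked, and still so for the second after the job is handed in, with the robot touching nothing.
Of hinge_a, hinge_b, hinge_c, hinge_d, hex_key only 3 to 5 are there at a start; the rules pass over those that are not, and their reading is None.
At some moment in a run one of hinge_a, hinge_b, hinge_c, hinge_d, hex_key may be knocked a few centimetres aside while the robot is not near it.
Once in a run the grip may slacken for a moment while it holds something.
It also fails if it takes over 208 s, if anything falls off the work surface, if the arm or the gripper's body presses on something with over 40 N, if the wrist force passes 120 N, or if a joint passes its speed limit or range.

## Working session

There is one attempt and no reset: what is moved stays moved. The work goes in short steps, Python scripts to look and compute and a tool call to move; the robot and the scene stay as the last step left them, time stands still between calls to the robot, and variables do not carry over. Pictures are saved under pics/ and viewed, about 12 in all and at most 16, crops included, and the job is handed in when it is done.

Besides the shell and the picture viewer there is one more tool, called after "Request:" by a JSON object that holds its "fn" and its "kwargs". apply_moves: Moves the arm, as the interface text tells. Its arguments: {"type":"object","properties":{"targets":{"type":"array"},"squeeze":{"type":"number"}},"required":["targets"]}

```bash
mkdir -p pics; ls; cat > h.py <<'E'
import numpy as np, cv2
from cell import robot
def w(cam,p):
    T=np.array(robot.camera_info(cam)["T"]); return (T@np.append(p,1))[:3]
def px(cam,u,v,d):
    c=robot.camera_info(cam); return w(cam,[(u-c["cx"])*d/c["fx"],(v-c["cy"])*d/c["fy"],d])
def proj(cam,P):
    c=robot.camera_info(cam);q=np.linalg.inv(np.array(c["T"]))@np.append(P,1)
    return q[0]/q[2]*c["fx"]+c["cx"],q[1]/q[2]*c["fy"]+c["cy"]
def cloud(cam,d):
    c=robot.camera_info(cam);v,u=np.mgrid[0:400,0:640]
    P=np.stack([(u-c["cx"])*d/c["fx"],(v-c["cy"])*d/c["fy"],d],-1);T=np.array(c["T"])
    return P@T[:3,:3].T+T[:3,3]
E
python3 - <<'E'
from h import *
np.set_printoptions(precision=1,suppress=True)
s=robot.observe();print(s["eef_pos"],s["eef_rot"],s["finger_gap"],s["time_s"])
for c in("top","side"):
    im,d=robot.grab_frame(c);cv2.imwrite(f"pics/{c}0.png",im)
    print(c,np.array(robot.camera_info(c)["T"])[:3,3])
    for l in("hinge_a","hex_key","lighter","garlic","unit","drawer_front","cover_knob","compartment"):
        print(l,[(round(r["conf"],2),w(c,r["centre"]).round(0)) for r in robot.pinpoint(c,l)])
E
```

```text
pics
[ 160.9 -551.2  204.3] [-1.7  1.6  1.7] 93.87579212821767 0.0
top [ 485.8  151.9 1364.1]
hinge_a [(0.72, array([438., 415.,  -1.])), (0.68, array([435., 312.,   3.])), (0.64, array([427., 194.,   4.])), (0.52, array([609.,  77.,  -1.])), (0.43, array([468., 649.,  -1.]))]
hex_key [(0.46, array([461.,  87.,   0.]))]
lighter [(0.48, array([547., 207.,   0.]))]
garlic [(0.52, array([703., 144.,  -3.])), (0.29, array([ 465., -239.,   62.]))]
unit [(0.77, array([ 468., -389.,   -1.]))]
drawer_front [(0.76, array([ 469., -236.,   62.])), (0.46, array([610.,  76.,   1.]))]
cover_knob []
compartment []
side [  45.3 1370.  1021. ]
hinge_a [(0.59, array([437., 312.,  -2.])), (0.58, array([464., 649.,   2.])), (0.55, array([435., 194.,  -3.])), (0.44, array([609.,  69.,  -3.]))]
hex_key [(0.66, array([463.,  92.,  -1.])), (0.46, array([437., 313.,  -5.]))]
lighter [(0.64, array([554., 208.,  -5.]))]
garlic []
unit [(0.66, array([ 471., -387.,   -4.]))]
drawer_front [(0.76, array([ 464., -231.,   61.]))]
cover_knob [(0.32, array([436., 311.,  -4.]))]
compartment []
```

View pics/top0.png

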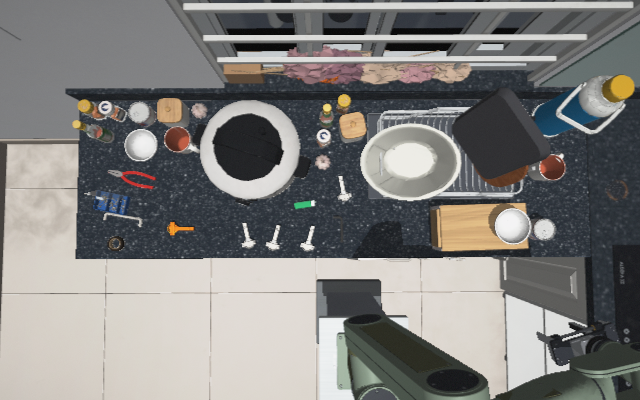

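View pics/side0.png

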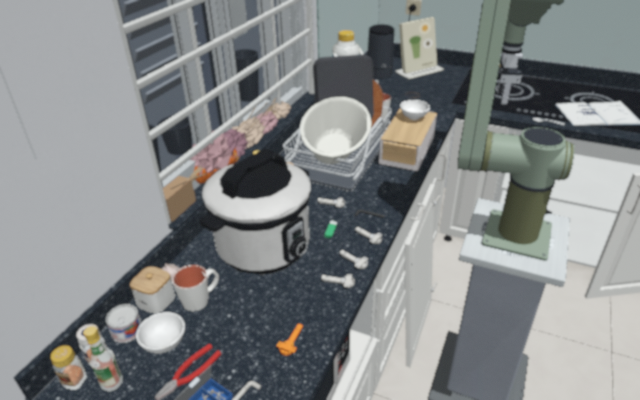

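```bash
python3 - <<'E'
from h import *
im=cv2.imread("pics/top0.png")
a=cv2.resize(im[165:265,225:425],None,fx=4,fy=4,interpolation=cv2.INTER_CUBIC)
cv2.imwrite("pics/c1.png",np.clip(a.astype(float)*1.3+10,0,255).astype(np.uint8))
s=cv2.imread("pics/side0.png")
b=cv2.resize(s[180:300,300:420],None,fx=4,fy=4,interpolation=cv2.INTER_CUBIC)
cv2.imwrite("pics/c2.png",np.clip(b.astype(float)*1.6+10,0,255).astype(np.uint8))
print(proj("top",[461,87,0]),proj("side",[463,92,0]),robot.camera_info("top")["fx"])
E
```

```text
(np.float64(338.49943928843226), np.float64(229.01525722966466)) (np.float64(368.97290264138144), np.float64(216.28753306865573)) 379.22083144710854
```

View pics/c1.png

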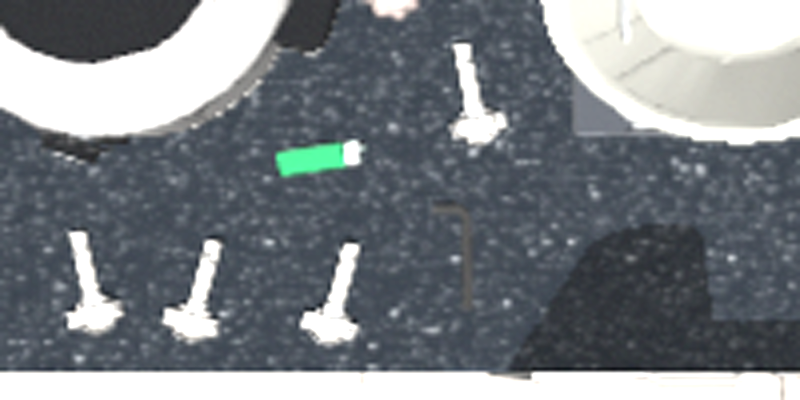

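View pics/c2.png

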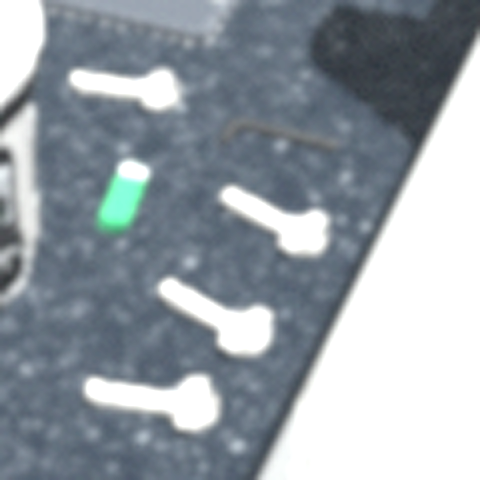

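```bash
cat >> h.py <<'E'
from scipy.spatial.transform import Rotation as Ro
def onplane(cam,uv,z):
    c=robot.camera_info(cam);T=np.array(c["T"]);uv=np.atleast_2d(uv).astype(float)
    r=np.stack([(uv[:,0]-c["cx"])/c["fx"],(uv[:,1]-c["cy"])/c["fy"],np.ones(len(uv))],-1)@T[:3,:3].T
    return T[:3,3]+r*((z-T[2,3])/r[:,2])[:,None]
def hinges(im,cam="top",z=11,xr=(330,720),yr=(0,480)):
    hsv=cv2.cvtColor(im,cv2.COLOR_BGR2HSV);m=((hsv[...,2]>150)&(hsv[...,1]<60)).astype(np.uint8)
    n,L,st,ce=cv2.connectedComponentsWithStats(m)
    out=[]
    for i in range(1,n):
        if not 40<st[i,4]<1500: continue
        v,u=np.where(L==i);P=onplane(cam,np.c_[u,v],z)[:,:2];c=P.mean(0)
        if not(xr[0]<c[0]<xr[1] and yr[0]<c[1]<yr[1]): continue
        e,V=np.linalg.eigh(np.cov((P-c).T));a=V[:,1];t=(P-c)@a
        if t.max()<-t.min(): pass
        else: a=a
        # arm end is farther from centroid
        if -t.min()>t.max(): a=-a;t=-t
        s=(P-c)@np.array([-a[1],a[0]])
        mid=c+a*(t.max()+t.min())/2
        out.append((mid.round(0),round(np.degrees(np.arctan2(a[1],a[0])),1),round(t.max()-t.min()),round(s.max()-s.min()),int(st[i,4])))
    return out
def tool(): 
    s=robot.observe();return np.array(s["eef_pos"]),Ro.from_euler("xyz",s["eef_rot"]).as_matrix(),s
E
python3 - <<'E'
from h import *
np.set_printoptions(precision=3,suppress=True)
im,d=robot.grab_frame("top")
for h in hinges(im): print(h)
print(hinges(robot.grab_frame("side")[0],"side",8))
print("hex corner,long,short",onplane("top",[[341.25,217],[341.75,241],[333.2,217]],8)[:,:2])
C=cloud("top",d);m=(abs(C[...,2]-112)<8)&(C[...,1]<-200)&(C[...,1]>-560)&(C[...,0]>360)&(C[...,0]<580)
P=C[m][:,:2];print(len(P),C[m][:,2].mean(),cv2.minAreaRect(P.astype(np.float32)))
m2=(C[...,2]<104)&(C[...,2]>85)&(C[...,1]<-200)&(C[...,1]>-260)&(C[...,0]>360)&(C[...,0]<580)
print(C[m2][:,:].mean(0) if m2.any() else 0)
p,R,s=tool();print(p,R,s["joint_pos"])
E
```

```text
(array([701., 144.]), np.float64(-139.4), 48, 46, 138)
(array([608.,  72.]), np.float64(12.8), 90, 47, 146)
(array([442., 415.]), np.float64(11.6), 88, 47, 140)
(array([434., 315.]), np.float64(-16.1), 88, 47, 145)
(array([430., 192.]), np.float64(-16.5), 91, 47, 150)
[(array([612.,  70.]), np.float64(7.9), 93, 48, 122), (array([432., 189.]), np.float64(-18.4), 96, 47, 151), (array([435., 312.]), np.float64(-18.4), 99, 48, 187), (array([444., 413.]), np.float64(10.7), 92, 49, 204)]
hex corner,long,short [[503.968  77.307]
 [418.491  76.038]
 [504.065 106.081]]
3034 111.15023115173061 ((485.7220458984375, -381.959228515625), (183.2320098876953, 293.98779296875), 1.37126624584198)
[ 467.963 -239.323   97.145]
[ 161.    -552.015  205.447] [[ 0.    0.28 -0.96]
 [-0.   -0.96 -0.28]
 [-1.    0.   -0.  ]] [-1.438  0.207  1.541  0.     1.393 -0.151]
```

Request:
{"fn": "apply_moves", "kwargs": {"targets": [{"linear": [0, 0, 0], "rotation": [5.43, 0, 0], "claw": 0}, {"linear": [0, 0, 0], "rotation": [5.43, 0, 0], "claw": 0}, {"linear": [0, 0, 0], "rotation": [5.43, 0, 0], "claw": 0}, {"linear": [0, -0.55, -0.45], "rotation": [0, 0, 0], "claw": 0}, {"linear": [0, -0.55, -0.45], "rotation": [0, 0, 0], "claw": 0}, {"linear": [0, -0.55, -0.45], "rotation": [0, 0, 0], "claw": 0}, {"linear": [0, -0.55, -0.45], "rotation": [0, 0, 0], "claw": 0}, {"linear": [0, -0.55, -0.45], "rotation": [0, 0, 0], "claw": 0}, {"linear": [0, -0.55, -0.45], "rotation": [0, 0, 0], "claw": 0}, {"linear": [0, -0.55, -0.45], "rotation": [0, 0, 0], "claw": 0}, {"linear": [0, -0.55, -0.45], "rotation": [0, 0, 0], "claw": 0}, {"linear": [0, -0.55, -0.45], "rotation": [0, 0, 0], "claw": 0}, {"linear": [0, -0.55, -0.45], "rotation": [0, 0, 0], "claw": 0}, {"linear": [0, -0.55, -0.45], "rotation": [0, 0, 0], "claw": 0}, {"linear": [0, -0.55, -0.45], "rotation": [0, 0, 0], "claw": 0}, {"linear": [0, -0.55, -0.45], "rotation": [0, 0, 0], "claw": 0}, {"linear": [0, -0.55, -0.45], "rotation": [0, 0, 0], "claw": 0}, {"linear": [0, -0.55, -0.45], "rotation": [0, 0, 0], "claw": 0}, {"linear": [0, -0.55, -0.45], "rotation": [0, 0, 0], "claw": 0}, {"linear": [0, -0.5, -0.45], "rotation": [0, 0, 0], "claw": 0}]}}

```text
time_s: 2.67
eef_pos: [467.9, -178.7, 205.6]
eef_rot: [2.899, 1.57, -0.243]
wrist_force: [-0.1, 0.2, 1.0]
finger_gap: 0.2
```

```bash
python3 - <<'E'
from h import *
np.set_printoptions(precision=2,suppress=True)
p,R,s=tool();print(p,R,s["finger_gap"])
im,d=robot.grab_frame("top")
C=cloud("top",d)
# long edge of unit top (x max side and front edge)
m=(abs(C[...,2]-111)<4)&(C[...,1]<-230)&(C[...,1]>-400)&(C[...,0]>380)&(C[...,0]<560)
P=C[m]
ys=np.arange(-380,-255,8)
lo=[P[abs(P[:,1]-y)<4][:,0].min() for y in ys];hi=[P[abs(P[:,1]-y)<4][:,0].max() for y in ys]
print(np.polyfit(ys,lo,1),np.polyfit(ys,hi,1),np.round(lo),np.round(hi))
xs=np.arange(405,530,8);fr=[P[abs(P[:,0]-x)<4][:,1].max() for x in xs];print(np.polyfit(xs,fr,1),np.round(fr))
E
```

```text
[ 467.93 -178.72  205.64] [[ 0. -0. -1.]
 [-0. -1.  0.]
 [-1.  0. -0.]] 0.24671505843213143
[ -0.69 226.4 ] [ -0.32 388.79] [514. 518. 524. 527. 531. 396. 396. 393. 393. 393. 393. 393. 393. 393.
 511. 511.] [544. 544. 544. 544. 544. 544. 399. 403. 403. 406. 409. 409. 541. 541.
 541. 541.]Traceback (most recent call last):
  File "<stdin>", line 12, in <module>
    return umr_maximum(a, axis, None, out, keepdims, initial, where)
ValueError: zero-size array to reduction operation maximum which has no identity
```

Request:
{"fn": "apply_moves", "kwargs": {"targets": [{"linear": [0.6, 0, 0], "rotation": [0, 0, 0], "claw": 0}, {"linear": [0.6, 0, 0], "rotation": [0, 0, 0], "claw": 0}, {"linear": [0.6, 0, 0], "rotation": [0, 0, 0], "claw": 0}, {"linear": [0.6, 0, 0], "rotation": [0, 0, 0], "claw": 0}, {"linear": [0.6, 0, 0], "rotation": [0, 0, 0], "claw": 0}, {"linear": [0.6, 0, 0], "rotation": [0, 0, 0], "claw": 0}, {"linear": [0, 0.4, 0.025], "rotation": [0, 0, 0], "claw": 0}, {"linear": [0, 0.4, 0.025], "rotation": [0, 0, 0], "claw": 0}, {"linear": [0, 0.1, 0], "rotation": [0, 0, 0], "claw": 0}, {"linear": [0, 0.1, 0], "rotation": [0, 0, 0], "claw": 0}, {"linear": [0, 0.1, 0], "rotation": [0, 0, 0], "claw": 0}, {"linear": [0, 0, 0], "rotation": [0, 0, 0], "claw": 0}]}}

```text
time_s: 3.72
eef_pos: [465.3, -224.4, 61.8]
eef_rot: [-3.121, 1.57, 0.019]
wrist_force: [-0.7, 0.6, 0.1]
finger_gap: 0.8
```

Request:
{"fn": "apply_moves", "kwargs": {"targets": [{"linear": [0, 0.05, 0], "rotation": [0, 0, 0], "claw": 0}, {"linear": [0, 0.05, 0], "rotation": [0, 0, 0], "claw": 0}, {"linear": [0, 0.05, 0], "rotation": [0, 0, 0], "claw": 0}, {"linear": [0, 0, 0], "rotation": [0, 0, 0], "claw": 0}]}}

```text
time_s: 4.05
eef_pos: [465.4, -229.7, 61.7]
eef_rot: [-2.316, 1.57, 0.826]
wrist_force: [0.2, 4.9, 2.9]
finger_gap: 0.2
```

Request:
{"fn": "apply_moves", "kwargs": {"targets": [{"linear": [0, 0.05, 0], "rotation": [0, 0, 0], "claw": 0}, {"linear": [0, 0.05, 0], "rotation": [0, 0, 0], "claw": 0}, {"linear": [0, 0, 0], "rotation": [0, 0, 0], "claw": 0}]}}

```text
time_s: 4.3
eef_pos: [465.5, -232.9, 61.7]
eef_rot: [-1.749, 1.568, 1.392]
wrist_force: [0.8, 8.6, 3.8]
finger_gap: 0.5
```

Request:
{"fn": "apply_moves", "kwargs": {"targets": [{"linear": [0, 0.05, 0], "rotation": [0, 0, 0], "claw": 0}, {"linear": [0, 0.05, 0], "rotation": [0, 0, 0], "claw": 0}, {"linear": [0, 0, 0], "rotation": [0, 0, 0], "claw": 0}]}}

```text
time_s: 4.55
eef_pos: [465.4, -232.8, 61.7]
eef_rot: [-1.537, 1.561, 1.603]
wrist_force: [1.6, 19.2, 11.5]
finger_gap: 0.6
```

Request:
{"fn": "apply_moves", "kwargs": {"targets": [{"linear": [0, -0.9, 0], "rotation": [0, 0, 0], "claw": 0}, {"linear": [0, -0.9, 0], "rotation": [0, 0, 0], "claw": 0}, {"linear": [0, -0.9, 0], "rotation": [0, 0, 0], "claw": 0}, {"linear": [0, -0.9, 0], "rotation": [0, 0, 0], "claw": 0}, {"linear": [0, -0.9, 0], "rotation": [0, 0, 0], "claw": 0}, {"linear": [-0.6, -0.5, 0], "rotation": [0, 0, 0], "claw": 0.5}, {"linear": [-0.6, -0.5, 0], "rotation": [0, 0, 0], "claw": 0.5}, {"linear": [-0.6, -0.5, 0], "rotation": [0, 0, 0], "claw": 0.5}, {"linear": [-0.6, -0.5, 0], "rotation": [0, 0, 0], "claw": 0.5}, {"linear": [-0.6, -0.5, 0], "rotation": [0, 0, 0], "claw": 0.5}, {"linear": [-0.6, -0.5, 0], "rotation": [0, 0, 0], "claw": 0.5}, {"linear": [-0.6, -0.5, 0], "rotation": [0, 0, 0], "claw": 0.5}, {"linear": [0, 0, 0], "rotation": [0, 0, 0], "claw": 0.5}]}}

```text
time_s: 5.63
eef_pos: [469.2, 83.6, 235.2]
eef_rot: [3.1, 1.559, -0.039]
wrist_force: [1.3, 0.9, 0.7]
finger_gap: 46.6
```

```bash
python3 - <<'E'
from h import *
np.set_printoptions(precision=2,suppress=True)
p,R,s=tool();print(p,s["eef_rot"],s["wrist_force"])
print(R)
for c in("top","side"):
    im,d=robot.grab_frame(c);cv2.imwrite(f"pics/{c}1.png",im);np.save(f"{c}d",d)
    for l in("drawer_front","cover_knob","compartment"):
        print(l,[(round(r["conf"],2),w(c,r["centre"]).round(0)) for r in robot.pinpoint(c,l)])
im=cv2.imread("pics/top1.png");a=im[180:270,330:460]
b=cv2.imread("pics/side1.png")[80:240,300:470]
cv2.imwrite("pics/c3.png",np.hstack([cv2.resize(a,(400,277)),cv2.resize(b,(294,277))]))
E
```

```text
[469.22  83.58 235.2 ] [ 3.1   1.56 -0.04] [1.35 0.87 0.66]
[[ 0.01  0.   -1.  ]
 [-0.   -1.   -0.  ]
 [-1.    0.   -0.01]]
drawer_front [(0.7, array([461., -73.,  63.]))]
cover_knob [(0.57, array([ 460., -116.,   89.]))]
compartment [(0.74, array([ 466., -151.,   27.]))]
drawer_front [(0.61, array([460., -77.,  59.])), (0.35, array([609.,  72.,   0.]))]
cover_knob [(0.94, array([ 464., -114.,   92.]))]
compartment [(0.82, array([ 462., -154.,   29.]))]
```

View pics/c3.png

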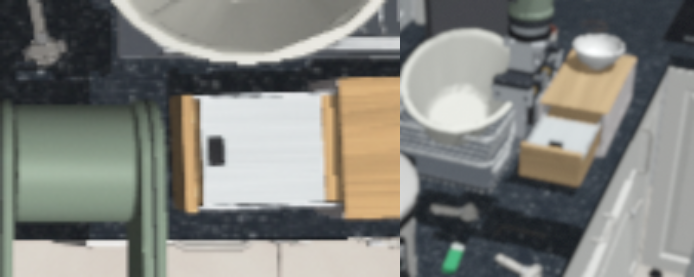

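```bash
python3 - <<'E'
from h import *
np.set_printoptions(precision=2,suppress=True)
print(np.array(robot.observe()["joint_pos"]))
im=cv2.imread("pics/top1.png");g=im.max(2)
m=np.zeros_like(g);m[215:243,393:410]=1
v,u=np.where((g<110)&(m>0));print(len(u),u.min(),u.max(),v.min(),v.max());P=onplane("top",np.c_[u,v],91);print(P.mean(0),P.min(0),P.max(0))
im=cv2.imread("pics/side1.png")
d=np.load("topd.npy");C=cloud("top",d);print(C[225:234,398:403,2].mean(), C[215:243,412:430,2].mean())
E
```

```text
[-0.01 -0.03  1.75 -0.    1.42  1.56]
48 394 402 215 239
[ 460.28 -112.16   91.  ] [ 428.67 -121.56   91.  ] [508.97 -95.25  91.  ]
123.23923470815106 83.86677353314937
```

Request:
{"fn": "apply_moves", "kwargs": {"targets": [{"linear": [0, 0.71, 0.03], "rotation": [0, 0, 0], "claw": 0.6}, {"linear": [0, 0.71, 0.03], "rotation": [0, 0, 0], "claw": 0.6}, {"linear": [0, 0.71, 0.03], "rotation": [0, 0, 0], "claw": 0.6}, {"linear": [0, 0.71, 0.03], "rotation": [0, 0, 0], "claw": 0.6}, {"linear": [0, 0.71, 0.03], "rotation": [0, 0, 0], "claw": 0.6}, {"linear": [0, 0.71, 0.03], "rotation": [0, 0, 0], "claw": 0.6}, {"linear": [0, 0.71, 0.03], "rotation": [0, 0, 0], "claw": 0.6}, {"linear": [0, 0, 0], "rotation": [-6.92, 0, 0], "claw": 0.6}, {"linear": [0, 0, 0], "rotation": [-6.92, 0, 0], "claw": 0.6}, {"linear": [0, 0, 0], "rotation": [-6.92, 0, 0], "claw": 0.6}, {"linear": [0, 0, 0], "rotation": [-6.92, 0, 0], "claw": 0.6}, {"linear": [0, 0, 0], "rotation": [-6.92, 0, 0], "claw": 0.6}, {"linear": [0, 0, 0], "rotation": [-6.92, 0, 0], "claw": 0.6}, {"linear": [0, 0, 0], "rotation": [-6.92, 0, 0], "claw": 0.6}, {"linear": [0, 0, 0], "rotation": [-6.92, 0, 0], "claw": 0.6}, {"linear": [0, 0, 0], "rotation": [-6.92, 0, 0], "claw": 0.6}, {"linear": [0, 0, 0], "rotation": [-6.92, 0, 0], "claw": 0.6}, {"linear": [0, 0, 0], "rotation": [-6.92, 0, 0], "claw": 0.6}, {"linear": [0, 0, 0], "rotation": [-6.92, 0, 0], "claw": 0.6}, {"linear": [0, 0, 0], "rotation": [-6.92, 0, 0], "claw": 0.6}]}}

```text
time_s: 7.7
eef_pos: [456.2, -117.3, 228.6]
eef_rot: [-1.866, 1.569, 2.85]
wrist_force: [-0.6, 0.5, -0.6]
finger_gap: 56.6
```

Request:
{"fn": "apply_moves", "kwargs": {"targets": [{"linear": [0.8, 0, 0], "rotation": [0, 0, 0], "claw": 0.6}, {"linear": [0.8, 0, 0], "rotation": [0, 0, 0], "claw": 0.6}, {"linear": [0.8, 0, 0], "rotation": [0, 0, 0], "claw": 0.6}, {"linear": [0.8, 0, 0], "rotation": [0, 0, 0], "claw": 0.6}, {"linear": [0, 0, 0], "rotation": [0, 0, 0], "claw": 0.6}]}}

```text
time_s: 8.12
eef_pos: [450.6, -114.8, 94.6]
eef_rot: [-1.984, 1.556, 2.727]
wrist_force: [-1.7, 0.8, -0.2]
finger_gap: 56.3
```

```bash
python3 - <<'E'
from h import *
np.set_printoptions(precision=3,suppress=True)
p,R,s=tool();print(p,R)
im,d=robot.grab_frame("side");cv2.imwrite("pics/s2.png",im)
cv2.imwrite("pics/c4.png",cv2.resize(im[90:200,340:460],None,fx=5,fy=5,interpolation=cv2.INTER_CUBIC))
print([(round(r["conf"],2),w("side",r["centre"]).round(0)) for r in robot.pinpoint("side","cover_knob")])
E
```

```text
[ 450.629 -114.809   94.587] [[-0.014  1.    -0.002]
 [ 0.006 -0.002 -1.   ]
 [-1.    -0.014 -0.006]]
[(0.76, array([ 461., -115.,   91.]))]
```

View pics/c4.png

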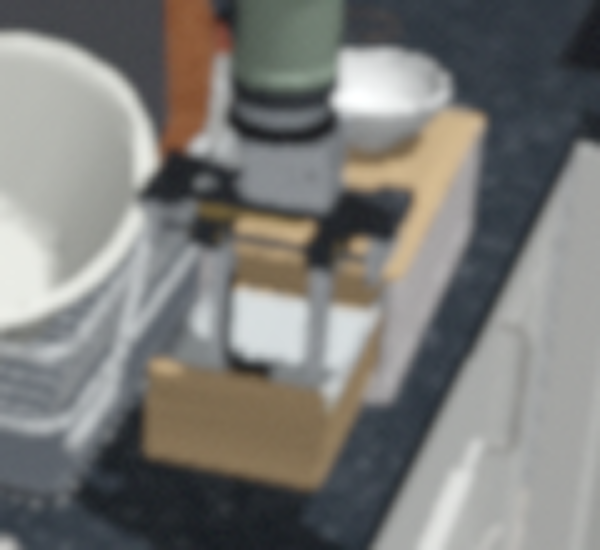

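Request:
{"fn": "apply_moves", "kwargs": {"targets": [{"linear": [0, 0.28, 0], "rotation": [0, -0.3, 0.8], "claw": 0.6}, {"linear": [0.18, 0, 0], "rotation": [0, 0, 0], "claw": 0.6}, {"linear": [0.15, 0, 0], "rotation": [0, 0, 0], "claw": 0.6}, {"linear": [0, 0, 0], "rotation": [0, 0, 0], "claw": 0.1}, {"linear": [0, 0, 0], "rotation": [0, 0, 0], "claw": 0.1}, {"linear": [0, 0, 0], "rotation": [0, 0, 0], "claw": 0.1}, {"linear": [0, 0, 0], "rotation": [0, 0, 0], "claw": 0.1}, {"linear": [0, 0, 0], "rotation": [0, 0, 0], "claw": 0.1}, {"linear": [0, 0, 0], "rotation": [0, 0, 0], "claw": 0.1}], "squeeze": 15}}

```text
time_s: 8.97
eef_pos: [466.9, -116.9, 88.2]
eef_rot: [1.144, 1.559, -0.428]
wrist_force: [-16.8, -1.9, 7.0]
finger_gap: 36.6
```

Request:
{"fn": "apply_moves", "kwargs": {"targets": [{"linear": [0, 0, 0], "rotation": [0, 0, 0], "claw": 0.1}, {"linear": [0, 0, 0], "rotation": [0, 0, 0], "claw": 0.1}, {"linear": [0, 0, 0], "rotation": [0, 0, 0], "claw": 0.1}, {"linear": [0, 0, 0], "rotation": [0, 0, 0], "claw": 0.1}]}}

```text
time_s: 9.3
eef_pos: [463.3, -116.6, 87.6]
eef_rot: [0.578, 1.566, -0.992]
wrist_force: [-13.3, 0.9, 9.5]
finger_gap: 30.2
```

```bash
python3 - <<'E'
from h import *
np.set_printoptions(precision=3,suppress=True)
p,R,s=tool();print(p,R,s["finger_gap"],s["wrist_force"])
im,d=robot.grab_frame("side")
cv2.imwrite("pics/c5.png",cv2.resize(im[130:190,360:430],None,fx=8,fy=8,interpolation=cv2.INTER_CUBIC))
E
```

```text
[ 463.34  -116.618   87.591] [[ 0.003  1.     0.   ]
 [-0.004  0.    -1.   ]
 [-1.     0.003  0.004]] 30.21122365232494 [-13.306   0.898   9.468]
```

View pics/c5.png

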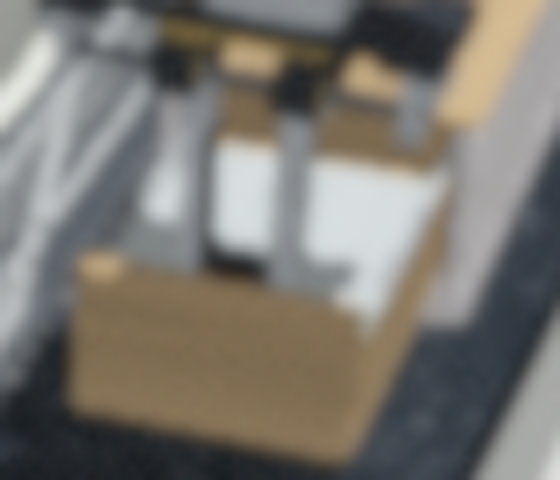

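Request:
{"fn": "apply_moves", "kwargs": {"targets": [{"linear": [-0.05, -0.05, 0], "rotation": [0, 0, 0], "claw": 0.1}, {"linear": [0, 0.006, 0.25], "rotation": [0, 0, 0], "claw": 0.1}, {"linear": [0, 0.006, 0.25], "rotation": [0, 0, 0], "claw": 0.1}, {"linear": [0, 0.006, 0.25], "rotation": [0, 0, 0], "claw": 0.1}, {"linear": [0, 0.006, 0.25], "rotation": [0, 0, 0], "claw": 0.1}, {"linear": [0, 0.006, 0.25], "rotation": [0, 0, 0], "claw": 0.1}, {"linear": [0, 0.006, 0.25], "rotation": [0, 0, 0], "claw": 0.1}, {"linear": [0, 0.006, 0.25], "rotation": [0, 0, 0], "claw": 0.1}, {"linear": [0, 0.006, 0.25], "rotation": [0, 0, 0], "claw": 0.1}, {"linear": [0, 0.006, 0.25], "rotation": [0, 0, 0], "claw": 0.1}, {"linear": [0, 0, 0], "rotation": [0, 0, 0], "claw": 0.1}]}}

```text
time_s: 10.27
eef_pos: [465.8, -208.7, 88.4]
eef_rot: [1.109, 1.561, -0.465]
wrist_force: [-5.5, -1.8, -19.0]
finger_gap: 29.7
```

Request:
{"fn": "apply_moves", "kwargs": {"targets": [{"linear": [0.04, -0.03, 0.1], "rotation": [0, 0, 0], "claw": 0.1}, {"linear": [0, 0, 0.1], "rotation": [0, 0, 0], "claw": 0.1}, {"linear": [0, 0, 0.08], "rotation": [0, 0, 0], "claw": 0.1}, {"linear": [0, 0, 0], "rotation": [0, 0, 0], "claw": 0.1}]}}

```text
time_s: 10.6
eef_pos: [466.2, -219.6, 88.5]
eef_rot: [1.131, 1.557, -0.441]
wrist_force: [-6.1, -0.5, -15.1]
finger_gap: 29.8
```

Request:
{"fn": "apply_moves", "kwargs": {"targets": [{"linear": [0, 0, 0.08], "rotation": [0, 0, 0], "claw": 0.1}, {"linear": [0, 0, 0], "rotation": [0, 0, 0], "claw": 0.1}, {"linear": [0, 0, 0], "rotation": [0, 0, 0], "claw": 0.6}, {"linear": [0, 0, 0], "rotation": [0, 0, 0], "claw": 0.6}, {"linear": [0, 0, 0], "rotation": [0, 0, 0], "claw": 0.6}, {"linear": [-0.6, 0, 0], "rotation": [0, 0, 0], "claw": 0.6}, {"linear": [-0.7, 0, 0], "rotation": [0, 0, 0], "claw": 0.6}, {"linear": [-0.8, 0, 0], "rotation": [0, 0, 0], "claw": 0.6}, {"linear": [-0.8, 0, 0], "rotation": [0, 0, 0], "claw": 0.6}, {"linear": [-0.6, 0, 0], "rotation": [0, 0, 0], "claw": 0.6}, {"linear": [0, 0, 0], "rotation": [0, 0, 0], "claw": 0.6}]}}

```text
time_s: 11.52
eef_pos: [471.6, -224.7, 239.8]
eef_rot: [1.088, 1.533, -0.484]
wrist_force: [1.3, 0.2, -0.2]
finger_gap: 56.6
```

Request:
{"fn": "apply_moves", "kwargs": {"targets": [{"linear": [0, -0.06, -0.73], "rotation": [-6.7, 0, 0], "claw": 0.5}, {"linear": [0, 0, -0.73], "rotation": [6.7, 0, 0], "claw": 0.5}, {"linear": [0, -0.06, -0.73], "rotation": [0, 0, 0], "claw": 0.5}, {"linear": [0, -0.06, -0.73], "rotation": [0, 0, 0], "claw": 0.5}, {"linear": [0, -0.06, -0.73], "rotation": [0, 0, 0], "claw": 0.5}, {"linear": [0, -0.06, -0.73], "rotation": [0, 0, 0], "claw": 0.5}, {"linear": [0, -0.06, -0.73], "rotation": [0, 0, 0], "claw": 0.5}, {"linear": [0, -0.06, -0.73], "rotation": [0, 0, 0], "claw": 0.5}, {"linear": [0, -0.06, -0.73], "rotation": [0, 0, 0], "claw": 0.5}, {"linear": [0, -0.06, -0.73], "rotation": [0, 0, 0], "claw": 0.5}, {"linear": [0, -0.06, -0.73], "rotation": [0, 0, 0], "claw": 0.5}, {"linear": [0, -0.06, -0.73], "rotation": [0, 0, 0], "claw": 0.5}, {"linear": [0, 0, 0], "rotation": [0, 0, 0], "claw": 0.5}]}}

```text
time_s: 12.6
eef_pos: [437.0, 134.2, 228.6]
eef_rot: [1.499, 1.551, -0.067]
wrist_force: [0.5, -0.9, -0.5]
finger_gap: 47.4
```

```bash
python3 - <<'E'
from h import *
np.set_printoptions(precision=3,suppress=True)
p,R,s=tool();print(p,R,s["finger_gap"],s["wrist_force"])
im,d=robot.grab_frame("top")
cv2.imwrite("pics/c6.png",cv2.resize(im[160:270,230:450],None,fx=3.6,fy=3.6,interpolation=cv2.INTER_CUBIC))
for h in hinges(im): print(h)
for l in("drawer_front","cover_knob","compartment"):
        print(l,[(round(r["conf"],2),w("top",r["centre"]).round(0)) for r in robot.pinpoint("top",l)])
E
```

```text
[436.967 134.213 228.563] [[ 0.02   1.     0.004]
 [-0.001  0.004 -1.   ]
 [-1.     0.02   0.001]] 47.396469043054815 [ 0.469 -0.92  -0.49 ]
(array([702., 144.]), np.float64(37.6), 48, 45, 134)
(array([442., 415.]), np.float64(11.7), 88, 47, 139)
(array([434., 315.]), np.float64(-16.6), 88, 47, 140)
(array([372., 121.]), np.float64(-83.2), 131, 66, 671)
drawer_front [(0.65, array([460., -78.,  65.]))]
cover_knob [(0.71, array([436., 313.,   3.])), (0.67, array([ 466., -219.,   95.]))]
compartment [(0.67, array([ 465., -150.,   30.]))]
```

View pics/c6.png

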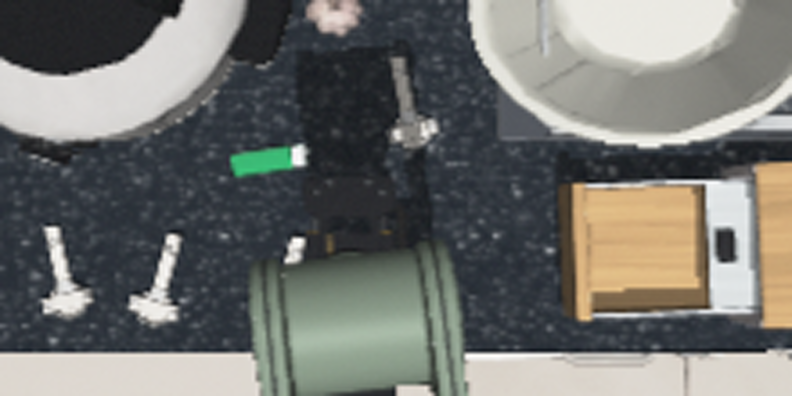

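```bash
cat >> h.py <<'E'
def plan(x,y,z,th):
    p,R,s=tool();t0=np.degrees(np.arctan2(R[1,1],R[0,1]));dr=(th-t0+180)%360-180
    # tilt fix in the current tool frame
    f=R.T@np.cross(R[:,0],[0,0,-1]);a=np.radians(t0+dr);d=np.array([x,y,z])-p
    print("at",p.round(1),"th %.1f gap %.1f F"%(t0,s["finger_gap"]),np.round(s["wrist_force"],1),"t",round(s["time_s"],1),"q6",round(float(s["joint_pos"][5]),2))
    print("rot x %.1f (rows %.1f) tilt yz"%(-dr,abs(dr)/7),np.degrees(f[1:]).round(2),"lin",(np.array([-d[2],d[0]*np.cos(a)+d[1]*np.sin(a),d[0]*np.sin(a)-d[1]*np.cos(a)])/40).round(3))
E
```

Request:
{"fn": "apply_moves", "kwargs": {"targets": [{"linear": [0, 0, 0], "rotation": [-6.6, 0, -1.1], "claw": 0.5}, {"linear": [0, 0, 0], "rotation": [-6.6, 0, 0], "claw": 0.5}, {"linear": [0, 0, 0], "rotation": [-6.6, 0, 0], "claw": 0.5}, {"linear": [0, 0, 0], "rotation": [-6.6, 0, 0], "claw": 0.5}, {"linear": [0, 0, 0], "rotation": [-6.6, 0, 0], "claw": 0.5}, {"linear": [0, 0, 0], "rotation": [-6.6, 0, 0], "claw": 0.5}, {"linear": [0, 0, 0], "rotation": [-6.6, 0, 0], "claw": 0.5}, {"linear": [0, 0, 0], "rotation": [-6.6, 0, 0], "claw": 0.5}, {"linear": [0, 0, 0], "rotation": [-6.6, 0, 0], "claw": 0.5}, {"linear": [0, 0, 0], "rotation": [-6.6, 0, 0], "claw": 0.5}, {"linear": [0, 0, 0], "rotation": [-6.6, 0, 0], "claw": 0.5}, {"linear": [0.6, 0.66, -0.25], "rotation": [0, 0, 0], "claw": 0.5}, {"linear": [0.6, 0.66, -0.25], "rotation": [0, 0, 0], "claw": 0.5}, {"linear": [0.8, 0, 0], "rotation": [0, 0, 0], "claw": 0.5}, {"linear": [0.8, 0, 0], "rotation": [0, 0, 0], "claw": 0.5}, {"linear": [0.8, 0, 0], "rotation": [0, 0, 0], "claw": 0.5}, {"linear": [0.8, 0, 0], "rotation": [0, 0, 0], "claw": 0.5}, {"linear": [0.4, 0, 0], "rotation": [0, 0, 0], "claw": 0.5}, {"linear": [0, 0, 0], "rotation": [0, 0, 0], "claw": 0.5}]}}

```text
time_s: 14.38
eef_pos: [428.4, 182.5, 30.8]
eef_rot: [-2.272, 1.555, -2.579]
wrist_force: [0.0, -0.4, -0.0]
finger_gap: 47.1
```

```bash
python3 - <<'E'
from h import *
plan(433,190.5,3,73)
im,d=robot.grab_frame("side");print(hinges(im,"side",8))
E
```

```text
at [428.4 182.5  30.8] th 72.4 gap 47.1 F [ 0.  -0.4 -0. ] t 14.4 q6 -1.04
rot x -0.6 (rows 0.1) tilt yz [-0.57  0.67] lin [0.695 0.225 0.051]
[(array([612.,  70.]), np.float64(7.8), 93, 48, 121), (array([404., 197.]), np.float64(-86.6), 49, 36, 85), (array([477., 337.]), np.float64(-18.1), 97, 48, 181), (array([444., 413.]), np.float64(11.2), 92, 50, 207)]
```

Request:
{"fn": "apply_moves", "kwargs": {"targets": [{"linear": [0, 0.22, 0.05], "rotation": [-0.6, -0.5, 0.6], "claw": 0.5}, {"linear": [0.4, 0, 0], "rotation": [0, 0, 0], "claw": 0.5}, {"linear": [0.28, 0, 0], "rotation": [0, 0, 0], "claw": 0.5}, {"linear": [0, 0, 0], "rotation": [0, 0, 0], "claw": 0.0}, {"linear": [0, 0, 0], "rotation": [0, 0, 0], "claw": 0.0}, {"linear": [0, 0, 0], "rotation": [0, 0, 0], "claw": 0.0}, {"linear": [0, 0, 0], "rotation": [0, 0, 0], "claw": 0.0}, {"linear": [0, 0, 0], "rotation": [0, 0, 0], "claw": 0.0}, {"linear": [0, 0, 0], "rotation": [0, 0, 0], "claw": 0.0}, {"linear": [0, 0, 0], "rotation": [0, 0, 0], "claw": 0.0}, {"linear": [0, 0, 0], "rotation": [0, 0, 0], "claw": 0.0}], "squeeze": 30}}

```text
time_s: 15.35
eef_pos: [436.7, 192.6, 8.0]
eef_rot: [0.454, 1.563, 0.16]
wrist_force: [-1.1, -0.5, 5.0]
finger_gap: 12.6
```

```bash
python3 - <<'E'
from h import *
plan(464,-118,210,91.4)
E
```

```text
at [436.7 192.6   8. ] th 73.1 gap 12.6 F [-1.1 -0.5  5. ] t 15.3 q6 -1.04
rot x -18.3 (rows 2.6) tilt yz [ 0.38 -0.18] lin [-5.051 -7.778  0.492]
```

Request:
{"fn": "apply_moves", "kwargs": {"targets": [{"linear": [-0.3, 0, 0], "rotation": [0, 0, 0], "claw": 0.0}, {"linear": [-0.6, 0, 0], "rotation": [0, 0, 0], "claw": 0.0}, {"linear": [-0.6, 0, 0], "rotation": [0, 0, 0], "claw": 0.0}, {"linear": [-0.6, 0, 0], "rotation": [0, 0, 0], "claw": 0.0}, {"linear": [-0.6, 0, 0], "rotation": [0, 0, 0], "claw": 0.0}, {"linear": [-0.6, 0, 0], "rotation": [0, 0, 0], "claw": 0.0}, {"linear": [-0.6, 0, 0], "rotation": [0, 0, 0], "claw": 0.0}, {"linear": [-0.6, 0, 0], "rotation": [0, 0, 0], "claw": 0.0}, {"linear": [-0.3, 0, 0], "rotation": [-6.1, 0, 0], "claw": 0.0}, {"linear": [0, 0, 0], "rotation": [-6.1, 0, 0], "claw": 0.0}, {"linear": [0, 0, 0], "rotation": [-6.1, 0, 0], "claw": 0.0}, {"linear": [0, 0, 0], "rotation": [0, 0, 0], "claw": 0.0}]}}

```text
time_s: 16.35
eef_pos: [434.9, 192.3, 199.3]
eef_rot: [0.169, 1.564, 0.196]
wrist_force: [0.4, 0.9, -0.5]
finger_gap: 12.4
```

Request:
{"fn": "apply_moves", "kwargs": {"targets": [{"linear": [0, -0.5, 0.04], "rotation": [0, 0, 0], "claw": 0}, {"linear": [0, -0.6, 0.04], "rotation": [0, 0, 0], "claw": 0}, {"linear": [0, -0.6, 0.04], "rotation": [0, 0, 0], "claw": 0}, {"linear": [0, -0.6, 0.04], "rotation": [0, 0, 0], "claw": 0}, {"linear": [0, -0.6, 0.04], "rotation": [0, 0, 0], "claw": 0}, {"linear": [0, -0.6, 0.04], "rotation": [0, 0, 0], "claw": 0}, {"linear": [0, -0.6, 0.04], "rotation": [0, 0, 0], "claw": 0}, {"linear": [0, -0.6, 0.04], "rotation": [0, 0, 0], "claw": 0}, {"linear": [0, -0.6, 0.04], "rotation": [0, 0, 0], "claw": 0}, {"linear": [0, -0.6, 0.04], "rotation": [0, 0, 0], "claw": 0}, {"linear": [0, -0.6, 0.04], "rotation": [0, 0, 0], "claw": 0}, {"linear": [0, -0.6, 0.04], "rotation": [0, 0, 0], "claw": 0}, {"linear": [0, -0.6, 0.02], "rotation": [0, 0, 0], "claw": 0}, {"linear": [0, 0, 0], "rotation": [0, 0, 0], "claw": 0}, {"linear": [0, 0, 0], "rotation": [0, 0, 0], "claw": 0}]}}

```text
time_s: 17.6
eef_pos: [462.3, -115.6, 198.5]
eef_rot: [0.397, 1.565, 0.418]
wrist_force: [-0.1, 0.1, 0.8]
finger_gap: 12.6
```

```bash
python3 - <<'E'
from h import *
plan(464,-118,37,91.4)
im,d=robot.grab_frame("side")
cv2.imwrite("pics/c7.png",cv2.resize(im[70:240,300:450],None,fx=3.5,fy=3.5,interpolation=cv2.INTER_CUBIC))
print(hinges(im,"side",8))
im,d=robot.grab_frame("top")
print(hinges(im))
E
```

```text
at [ 462.3 -115.6  198.5] th 91.2 gap 12.6 F [-0.1  0.1  0.8] t 17.6 q6 -2.02
rot x -0.2 (rows 0.0) tilt yz [ 0.29 -0.12] lin [ 4.036 -0.06   0.042]
[(array([612.,  70.]), np.float64(7.9), 93, 48, 122), (array([477., 337.]), np.float64(-18.2), 97, 48, 177), (array([444., 412.]), np.float64(11.2), 92, 50, 206)]
[(array([701., 144.]), np.float64(-139.4), 48, 46, 138), (array([608.,  73.]), np.float64(12.4), 90, 47, 149), (array([474., 340.]), np.float64(-15.6), 90, 47, 143), (array([441., 415.]), np.float64(11.3), 89, 47, 144)]
```

View pics/c7.png

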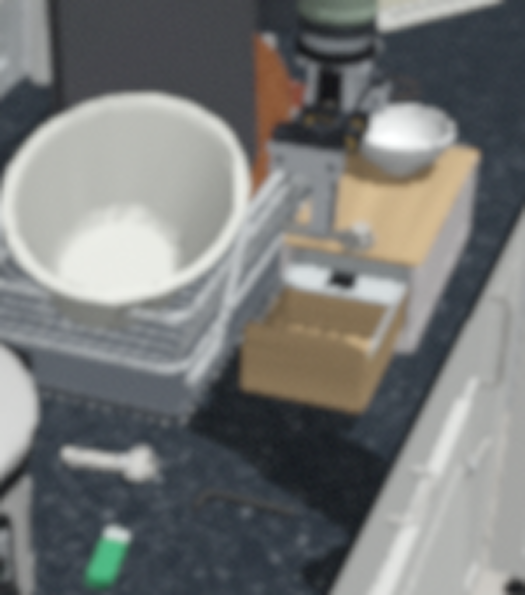

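Request:
{"fn": "apply_moves", "kwargs": {"targets": [{"linear": [0, -0.11, 0.17], "rotation": [0, 0.3, 0], "claw": 0}, {"linear": [0.6, 0, 0], "rotation": [0, 0, 0], "claw": 0}, {"linear": [0.6, 0, 0], "rotation": [0, 0, 0], "claw": 0}, {"linear": [0.6, 0, 0], "rotation": [0, 0, 0], "claw": 0}, {"linear": [0.6, 0, 0], "rotation": [0, 0, 0], "claw": 0}, {"linear": [0.6, 0, 0], "rotation": [0, 0, 0], "claw": 0}, {"linear": [0.4, 0, 0], "rotation": [0, 0, 0], "claw": 0}, {"linear": [0.3, 0, 0], "rotation": [0, 0, 0], "claw": 0}, {"linear": [0.2, 0, 0], "rotation": [0, 0, 0], "claw": 0}, {"linear": [0, 0, 0], "rotation": [0, 0, 0], "claw": 0}]}}

```text
time_s: 18.53
eef_pos: [468.7, -117.9, 41.4]
eef_rot: [2.289, 1.567, 2.315]
wrist_force: [-0.0, 0.7, -0.8]
finger_gap: 12.5
```

Request:
{"fn": "apply_moves", "kwargs": {"targets": [{"linear": [0.07, 0, 0], "rotation": [0, 0, 0], "claw": 0}, {"linear": [0, 0, 0], "rotation": [0, 0, 0], "claw": 0.23}, {"linear": [0, 0, 0], "rotation": [0, 0, 0], "claw": 0.23}, {"linear": [0, 0, 0], "rotation": [0, 0, 0], "claw": 0.23}, {"linear": [0, 0, 0], "rotation": [0, 0, 0], "claw": 0.23}, {"linear": [-0.3, 0, 0], "rotation": [0, 0, 0], "claw": 0.23}, {"linear": [-0.6, 0, 0], "rotation": [0, 0, 0], "claw": 0.23}, {"linear": [-0.6, 0, 0], "rotation": [0, 0, 0], "claw": 0.23}, {"linear": [-0.6, 0, 0], "rotation": [0, 0, 0], "claw": 0.23}, {"linear": [-0.6, 0, 0], "rotation": [0, 0, 0], "claw": 0.5}, {"linear": [-0.7, 0, 0], "rotation": [0, 0, 0], "claw": 0.5}, {"linear": [-0.6, 0, 0], "rotation": [6.1, 0, 0], "claw": 0.5}, {"linear": [0, 0, 0], "rotation": [6.1, 0, 0], "claw": 0.5}, {"linear": [0, 0, 0], "rotation": [6.1, 0, 0], "claw": 0.5}]}}

```text
time_s: 19.7
eef_pos: [471.2, -120.1, 203.4]
eef_rot: [0.066, 1.564, -0.234]
wrist_force: [0.2, 0.0, -0.8]
finger_gap: 46.5
```

Request:
{"fn": "apply_moves", "kwargs": {"targets": [{"linear": [0, 0.68, -0.19], "rotation": [0, 0, 0], "claw": 0.5}, {"linear": [0, 0.68, -0.19], "rotation": [0, 0, 0], "claw": 0.5}, {"linear": [0, 0.68, -0.19], "rotation": [0, 0, 0], "claw": 0.5}, {"linear": [0, 0.68, -0.19], "rotation": [0, 0, 0], "claw": 0.5}, {"linear": [0, 0.68, -0.19], "rotation": [0, 0, 0], "claw": 0.5}, {"linear": [0, 0.68, -0.19], "rotation": [0, 0, 0], "claw": 0.5}, {"linear": [0, 0.68, -0.19], "rotation": [0, 0, 0], "claw": 0.5}, {"linear": [0, 0.68, -0.19], "rotation": [0, 0, 0], "claw": 0.5}, {"linear": [0, 0.68, -0.19], "rotation": [0, 0, 0], "claw": 0.5}, {"linear": [0, 0.68, -0.19], "rotation": [0, 0, 0], "claw": 0.5}, {"linear": [0, 0.68, -0.19], "rotation": [0, 0, 0], "claw": 0.5}, {"linear": [0, 0.68, -0.19], "rotation": [0, 0, 0], "claw": 0.5}, {"linear": [0, 0.68, -0.19], "rotation": [0, 0, 0], "claw": 0.5}, {"linear": [0, 0.68, -0.19], "rotation": [0, 0, 0], "claw": 0.5}, {"linear": [0, 0.68, -0.19], "rotation": [0, 0, 0], "claw": 0.5}, {"linear": [0, 0.68, -0.19], "rotation": [0, 0, 0], "claw": 0.5}, {"linear": [0, 0, 0], "rotation": [0, 0, 0], "claw": 0.5}]}}

```text
time_s: 21.12
eef_pos: [479.2, 336.8, 201.3]
eef_rot: [1.388, 1.566, 1.098]
wrist_force: [-0.9, -0.3, 0.5]
finger_gap: 46.8
```

```bash
python3 - <<'E'
from h import *
plan(478.3,337.6,5,73)
im,d=robot.grab_frame("side");print(hinges(im,"side",8))
im,d=robot.grab_frame("top");cv2.imwrite("pics/top8.png",im)
cv2.imwrite("pics/c8.png",cv2.resize(im[200:260,380:450],None,fx=8,fy=8,interpolation=cv2.INTER_CUBIC))
E
```

```text
at [479.2 336.8 201.3] th 73.4 gap 46.8 F [-0.9 -0.3  0.5] t 21.1 q6 -0.82
rot x 0.4 (rows 0.1) tilt yz [ 0.05 -0.25] lin [ 4.907  0.014 -0.028]
[(array([591.,  86.]), np.float64(86.8), 73, 41, 76), (array([477., 337.]), np.float64(-18.1), 97, 49, 182), (array([444., 413.]), np.float64(11.3), 92, 50, 209)]
```

View pics/c8.png

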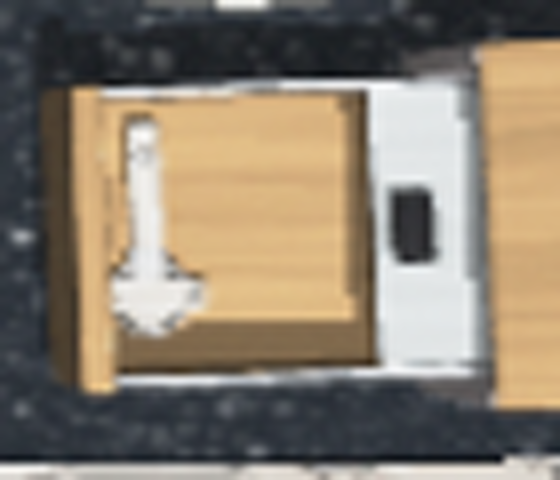

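Request:
{"fn": "apply_moves", "kwargs": {"targets": [{"linear": [0.6, 0, -0.03], "rotation": [0.4, 0, 0], "claw": 0.5}, {"linear": [0.8, 0, 0], "rotation": [0, 0, 0], "claw": 0.5}, {"linear": [0.8, 0, 0], "rotation": [0, 0, 0], "claw": 0.5}, {"linear": [0.8, 0, 0], "rotation": [0, 0, 0], "claw": 0.5}, {"linear": [0.8, 0, 0], "rotation": [0, 0, 0], "claw": 0.5}, {"linear": [0.6, 0, 0], "rotation": [0, 0, 0], "claw": 0.5}, {"linear": [0.25, 0, 0], "rotation": [0, 0, 0], "claw": 0.5}, {"linear": [0.2, 0, 0], "rotation": [0, 0, 0], "claw": 0.5}, {"linear": [0, 0, 0], "rotation": [0, 0, 0], "claw": 0}, {"linear": [0, 0, 0], "rotation": [0, 0, 0], "claw": 0}, {"linear": [0, 0, 0], "rotation": [0, 0, 0], "claw": 0}, {"linear": [0, 0, 0], "rotation": [0, 0, 0], "claw": 0}, {"linear": [0, 0, 0], "rotation": [0, 0, 0], "claw": 0}, {"linear": [0, 0, 0], "rotation": [0, 0, 0], "claw": 0}, {"linear": [0, 0, 0], "rotation": [0, 0, 0], "claw": 0}]}}

```text
time_s: 22.47
eef_pos: [479.7, 333.7, 8.3]
eef_rot: [0.898, 1.567, 0.596]
wrist_force: [0.8, 0.1, 5.5]
finger_gap: 12.5
```

```bash
python3 - <<'E'
from h import *
plan(469,-182,210,91.4)
E
```

```text
at [479.7 333.7   8.3] th 72.7 gap 12.5 F [0.8 0.1 5.5] t 22.5 q6 -0.81
rot x -18.7 (rows 2.7) tilt yz [ 0.15 -0.19] lin [ -5.042 -12.883  -0.583]
```

Request:
{"fn": "apply_moves", "kwargs": {"targets": [{"linear": [-0.3, 0, 0], "rotation": [0, 0, 0], "claw": 0.0}, {"linear": [-0.6, 0, 0], "rotation": [0, 0, 0], "claw": 0.0}, {"linear": [-0.6, 0, 0], "rotation": [0, 0, 0], "claw": 0.0}, {"linear": [-0.6, 0, 0], "rotation": [0, 0, 0], "claw": 0.0}, {"linear": [-0.6, 0, 0], "rotation": [0, 0, 0], "claw": 0.0}, {"linear": [-0.6, 0, 0], "rotation": [0, 0, 0], "claw": 0.0}, {"linear": [-0.6, 0, 0], "rotation": [0, 0, 0], "claw": 0.0}, {"linear": [-0.6, 0, 0], "rotation": [0, 0, 0], "claw": 0.0}, {"linear": [-0.4, 0, 0], "rotation": [-6.2, 0, 0], "claw": 0.0}, {"linear": [0, 0, 0], "rotation": [-6.2, 0, 0], "claw": 0.0}, {"linear": [0, 0, 0], "rotation": [-6.2, 0, 0], "claw": 0.0}, {"linear": [0, 0, 0], "rotation": [0, 0, 0], "claw": 0.0}]}}

```text
time_s: 23.47
eef_pos: [478.1, 332.6, 203.6]
eef_rot: [0.574, 1.569, 0.599]
wrist_force: [0.3, 0.3, -0.7]
finger_gap: 12.5
```

Request:
{"fn": "apply_moves", "kwargs": {"targets": [{"linear": [0, -0.64, -0.03], "rotation": [0, 0, 0], "claw": 0}, {"linear": [0, -0.64, -0.03], "rotation": [0, 0, 0], "claw": 0}, {"linear": [0, -0.64, -0.03], "rotation": [0, 0, 0], "claw": 0}, {"linear": [0, -0.64, -0.03], "rotation": [0, 0, 0], "claw": 0}, {"linear": [0, -0.64, -0.03], "rotation": [0, 0, 0], "claw": 0}, {"linear": [0, -0.64, -0.03], "rotation": [0, 0, 0], "claw": 0}, {"linear": [0, -0.64, -0.03], "rotation": [0, 0, 0], "claw": 0}, {"linear": [0, -0.64, -0.03], "rotation": [0, 0, 0], "claw": 0}, {"linear": [0, -0.64, -0.03], "rotation": [0, 0, 0], "claw": 0}, {"linear": [0, -0.64, -0.03], "rotation": [0, 0, 0], "claw": 0}, {"linear": [0, -0.64, -0.03], "rotation": [0, 0, 0], "claw": 0}, {"linear": [0, -0.64, -0.03], "rotation": [0, 0, 0], "claw": 0}, {"linear": [0, -0.64, -0.03], "rotation": [0, 0, 0], "claw": 0}, {"linear": [0, -0.64, -0.03], "rotation": [0, 0, 0], "claw": 0}, {"linear": [0, -0.64, -0.03], "rotation": [0, 0, 0], "claw": 0}, {"linear": [0, -0.64, -0.03], "rotation": [0, 0, 0], "claw": 0}, {"linear": [0, -0.64, -0.03], "rotation": [0, 0, 0], "claw": 0}, {"linear": [0, -0.64, -0.03], "rotation": [0, 0, 0], "claw": 0}, {"linear": [0, -0.64, -0.03], "rotation": [0, 0, 0], "claw": 0}, {"linear": [0, -0.6, 0], "rotation": [0, 0, 0], "claw": 0}]}}

```text
time_s: 25.13
eef_pos: [466.5, -179.1, 202.1]
eef_rot: [1.669, 1.569, 1.689]
wrist_force: [1.3, -0.2, -0.6]
finger_gap: 12.5
```

Request:
{"fn": "apply_moves", "kwargs": {"targets": [{"linear": [0, 0, 0], "rotation": [0, 0, 0], "claw": 0}, {"linear": [0, 0, 0], "rotation": [0, 0, 0], "claw": 0}]}}

```text
time_s: 25.3
eef_pos: [466.8, -178.6, 202.0]
eef_rot: [1.59, 1.569, 1.609]
wrist_force: [0.6, 0.5, -1.1]
finger_gap: 12.3
```

```bash
python3 - <<'E'
from h import *
plan(469,-182,39,91.4)
im,d=robot.grab_frame("side");cv2.imwrite("pics/s9.png",im);print(hinges(im,"side",8))
im,d=robot.grab_frame("top");print(hinges(im))
E
```

```text
at [ 466.8 -178.6  202. ] th 91.1 gap 12.3 F [ 0.6  0.5 -1.1] t 25.3 q6 -2.13
rot x -0.3 (rows 0.0) tilt yz [-0.   -0.12] lin [ 4.075 -0.087  0.053]
[(array([612.,  70.]), np.float64(7.9), 93, 48, 122), (array([444., 413.]), np.float64(10.8), 92, 49, 204)]
[(array([701., 144.]), np.float64(-154.9), 49, 47, 139), (array([608.,  72.]), np.float64(12.8), 90, 48, 150), (array([441., 415.]), np.float64(11.5), 89, 47, 145)]
```

Request:
{"fn": "apply_moves", "kwargs": {"targets": [{"linear": [0, -0.08, 0.05], "rotation": [0, 0, 0], "claw": 0}, {"linear": [0.6, 0, 0], "rotation": [0, 0, 0], "claw": 0}, {"linear": [0.6, 0, 0], "rotation": [0, 0, 0], "claw": 0}, {"linear": [0.6, 0, 0], "rotation": [0, 0, 0], "claw": 0}, {"linear": [0.6, 0, 0], "rotation": [0, 0, 0], "claw": 0}, {"linear": [0.6, 0, 0], "rotation": [0, 0, 0], "claw": 0}, {"linear": [0.5, 0, 0], "rotation": [0, 0, 0], "claw": 0}, {"linear": [0.3, 0, 0], "rotation": [0, 0, 0], "claw": 0}, {"linear": [0.25, 0, 0], "rotation": [0, 0, 0], "claw": 0}, {"linear": [0, 0, 0], "rotation": [0, 0, 0], "claw": 0}]}}

```text
time_s: 26.23
eef_pos: [468.2, -179.3, 38.3]
eef_rot: [2.243, 1.566, 2.267]
wrist_force: [-0.2, 0.9, -1.3]
finger_gap: 12.3
```

Request:
{"fn": "apply_moves", "kwargs": {"targets": [{"linear": [0, 0, 0], "rotation": [0, 0, 0], "claw": 0.22}, {"linear": [0, 0, 0], "rotation": [0, 0, 0], "claw": 0.22}, {"linear": [0, 0, 0], "rotation": [0, 0, 0], "claw": 0.22}, {"linear": [0, 0, 0], "rotation": [0, 0, 0], "claw": 0.22}, {"linear": [-0.3, 0, 0], "rotation": [0, 0, 0], "claw": 0.22}, {"linear": [-0.6, 0, 0], "rotation": [0, 0, 0], "claw": 0.22}, {"linear": [-0.6, 0, 0], "rotation": [0, 0, 0], "claw": 0.22}, {"linear": [-0.6, 0, 0], "rotation": [0, 0, 0], "claw": 0.22}, {"linear": [-0.6, 0, 0], "rotation": [0, 0, 0], "claw": 0.5}, {"linear": [-0.7, 0, 0], "rotation": [0, 0, 0], "claw": 0.5}, {"linear": [-0.65, 0, 0], "rotation": [-5, 0, 0], "claw": 0.5}, {"linear": [0, 0, 0], "rotation": [-5, 0, 0], "claw": 0.5}]}}

```text
time_s: 27.23
eef_pos: [473.2, -183.4, 209.7]
eef_rot: [-0.646, 1.557, -0.444]
wrist_force: [0.3, -1.0, -0.2]
finger_gap: 43.8
```

Request:
{"fn": "apply_moves", "kwargs": {"targets": [{"linear": [0, 0.73, 0.11], "rotation": [0, 0, 0], "claw": 0.5}, {"linear": [0, 0.73, 0.11], "rotation": [0, 0, 0], "claw": 0.5}, {"linear": [0, 0.73, 0.11], "rotation": [0, 0, 0], "claw": 0.5}, {"linear": [0, 0.73, 0.11], "rotation": [0, 0, 0], "claw": 0.5}, {"linear": [0, 0.73, 0.11], "rotation": [0, 0, 0], "claw": 0.5}, {"linear": [0, 0.73, 0.11], "rotation": [0, 0, 0], "claw": 0.5}, {"linear": [0, 0.73, 0.11], "rotation": [0, 0, 0], "claw": 0.5}, {"linear": [0, 0.73, 0.11], "rotation": [0, 0, 0], "claw": 0.5}, {"linear": [0, 0.73, 0.11], "rotation": [0, 0, 0], "claw": 0.5}, {"linear": [0, 0.73, 0.11], "rotation": [0, 0, 0], "claw": 0.5}, {"linear": [0, 0.73, 0.11], "rotation": [0, 0, 0], "claw": 0.5}, {"linear": [0, 0.73, 0.11], "rotation": [0, 0, 0], "claw": 0.5}, {"linear": [0, 0.73, 0.11], "rotation": [0, 0, 0], "claw": 0.5}, {"linear": [0, 0.73, 0.11], "rotation": [0, 0, 0], "claw": 0.5}, {"linear": [0, 0.73, 0.11], "rotation": [0, 0, 0], "claw": 0.5}, {"linear": [0, 0.73, 0.11], "rotation": [0, 0, 0], "claw": 0.5}, {"linear": [0, 0.73, 0.11], "rotation": [0, 0, 0], "claw": 0.5}, {"linear": [0, 0.73, 0.11], "rotation": [0, 0, 0], "claw": 0.5}, {"linear": [0, 0.73, 0.11], "rotation": [0, 0, 0], "claw": 0.5}, {"linear": [0, 0.7, 0.11], "rotation": [0, 0, 0], "claw": 0.5}]}}

```text
time_s: 28.9
eef_pos: [441.2, 409.3, 203.7]
eef_rot: [0.5, 1.568, 0.698]
wrist_force: [-0.1, 0.1, 0.1]
finger_gap: 46.7
```

Request:
{"fn": "apply_moves", "kwargs": {"targets": [{"linear": [0, 0, 0], "rotation": [0, 0, 0], "claw": 0.5}]}}

```text
time_s: 28.98
eef_pos: [440.7, 412.1, 203.6]
eef_rot: [0.897, 1.566, 1.098]
wrist_force: [-0.1, -0.2, -0.8]
finger_gap: 46.9
```

```bash
python3 - <<'E'
from h import *
plan(444.5,414.5,5,101)
im,d=robot.grab_frame("side");print(hinges(im,"side",8))
im,d=robot.grab_frame("top");cv2.imwrite("pics/top10.png",im)
cv2.imwrite("pics/c10.png",cv2.resize(im[200:260,380:450],None,fx=6,fy=6,interpolation=cv2.INTER_CUBIC))
E
```

```text
at [440.7 412.1 203.6] th 101.6 gap 46.9 F [-0.1 -0.2 -0.8] t 29.0 q6 -1.17
rot x 0.6 (rows 0.1) tilt yz [ 0.18 -0.22] lin [4.965 0.041 0.104]
[(array([565., 151.]), np.float64(120.2), 143, 52, 207), (array([444., 413.]), np.float64(11.1), 92, 50, 213)]
```

View pics/c10.png

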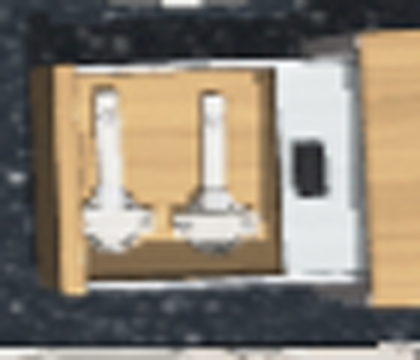

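Request:
{"fn": "apply_moves", "kwargs": {"targets": [{"linear": [0.6, 0.04, 0.1], "rotation": [0.6, 0, 0], "claw": 0.5}, {"linear": [0.8, 0, 0], "rotation": [0, 0, 0], "claw": 0.5}, {"linear": [0.8, 0, 0], "rotation": [0, 0, 0], "claw": 0.5}, {"linear": [0.8, 0, 0], "rotation": [0, 0, 0], "claw": 0.5}, {"linear": [0.8, 0, 0], "rotation": [0, 0, 0], "claw": 0.5}, {"linear": [0.6, 0, 0], "rotation": [0, 0, 0], "claw": 0.5}, {"linear": [0.3, 0, 0], "rotation": [0, 0, 0], "claw": 0.5}, {"linear": [0.2, 0, 0], "rotation": [0, 0, 0], "claw": 0.5}, {"linear": [0, 0, 0], "rotation": [0, 0, 0], "claw": 0}, {"linear": [0, 0, 0], "rotation": [0, 0, 0], "claw": 0}, {"linear": [0, 0, 0], "rotation": [0, 0, 0], "claw": 0}, {"linear": [0, 0, 0], "rotation": [0, 0, 0], "claw": 0}, {"linear": [0, 0, 0], "rotation": [0, 0, 0], "claw": 0}, {"linear": [0, 0, 0], "rotation": [0, 0, 0], "claw": 0}, {"linear": [0, 0, 0], "rotation": [0, 0, 0], "claw": 0}]}}

```text
time_s: 30.33
eef_pos: [446.0, 411.0, 8.3]
eef_rot: [0.53, 1.567, 0.718]
wrist_force: [0.3, 0.7, 4.6]
finger_gap: 12.6
```

```bash
python3 - <<'E'
from h import *
plan(469,-119,210,91.4)
E
```

```text
at [446.  411.    8.3] th 100.7 gap 12.6 F [0.3 0.7 4.6] t 30.3 q6 -1.16
rot x 9.3 (rows 1.3) tilt yz [ 0.21 -0.12] lin [ -5.041 -13.261   0.25 ]
```

Request:
{"fn": "apply_moves", "kwargs": {"targets": [{"linear": [-0.3, 0, 0], "rotation": [0, 0, 0], "claw": 0.0}, {"linear": [-0.6, 0, 0], "rotation": [0, 0, 0], "claw": 0.0}, {"linear": [-0.6, 0, 0], "rotation": [0, 0, 0], "claw": 0.0}, {"linear": [-0.6, 0, 0], "rotation": [0, 0, 0], "claw": 0.0}, {"linear": [-0.6, 0, 0], "rotation": [0, 0, 0], "claw": 0.0}, {"linear": [-0.6, 0, 0], "rotation": [0, 0, 0], "claw": 0.0}, {"linear": [-0.6, 0, 0], "rotation": [0, 0, 0], "claw": 0.0}, {"linear": [-0.6, 0, 0], "rotation": [0, 0, 0], "claw": 0.0}, {"linear": [-0.5, 0, 0], "rotation": [4.6, 0, 0], "claw": 0.0}, {"linear": [0, 0, 0], "rotation": [4.7, 0, 0], "claw": 0.0}, {"linear": [0, 0, 0], "rotation": [0, 0, 0], "claw": 0.0}]}}

```text
time_s: 31.25
eef_pos: [445.5, 410.4, 209.4]
eef_rot: [0.582, 1.566, 0.606]
wrist_force: [0.4, 0.4, -1.6]
finger_gap: 12.5
```

Request:
{"fn": "apply_moves", "kwargs": {"targets": [{"linear": [0, -0.66, 0.01], "rotation": [0, 0, 0], "claw": 0}, {"linear": [0, -0.66, 0.01], "rotation": [0, 0, 0], "claw": 0}, {"linear": [0, -0.66, 0.01], "rotation": [0, 0, 0], "claw": 0}, {"linear": [0, -0.66, 0.01], "rotation": [0, 0, 0], "claw": 0}, {"linear": [0, -0.66, 0.01], "rotation": [0, 0, 0], "claw": 0}, {"linear": [0, -0.66, 0.01], "rotation": [0, 0, 0], "claw": 0}, {"linear": [0, -0.66, 0.01], "rotation": [0, 0, 0], "claw": 0}, {"linear": [0, -0.66, 0.01], "rotation": [0, 0, 0], "claw": 0}, {"linear": [0, -0.66, 0.01], "rotation": [0, 0, 0], "claw": 0}, {"linear": [0, -0.66, 0.01], "rotation": [0, 0, 0], "claw": 0}, {"linear": [0, -0.66, 0.01], "rotation": [0, 0, 0], "claw": 0}, {"linear": [0, -0.66, 0.01], "rotation": [0, 0, 0], "claw": 0}, {"linear": [0, -0.66, 0.01], "rotation": [0, 0, 0], "claw": 0}, {"linear": [0, -0.66, 0.01], "rotation": [0, 0, 0], "claw": 0}, {"linear": [0, -0.66, 0.01], "rotation": [0, 0, 0], "claw": 0}, {"linear": [0, -0.66, 0.01], "rotation": [0, 0, 0], "claw": 0}, {"linear": [0, -0.66, 0.01], "rotation": [0, 0, 0], "claw": 0}, {"linear": [0, -0.66, 0.01], "rotation": [0, 0, 0], "claw": 0}, {"linear": [0, -0.66, 0.01], "rotation": [0, 0, 0], "claw": 0}, {"linear": [0, -0.66, 0.01], "rotation": [0, 0, 0], "claw": 0}]}}

```text
time_s: 32.92
eef_pos: [464.7, -118.5, 205.3]
eef_rot: [2.195, 1.568, 2.222]
wrist_force: [-0.7, -0.6, -0.3]
finger_gap: 12.3
```

Request:
{"fn": "apply_moves", "kwargs": {"targets": [{"linear": [0, 0, 0], "rotation": [0, 0, 0], "claw": 0}, {"linear": [0, 0, 0], "rotation": [0, 0, 0], "claw": 0}]}}

```text
time_s: 33.08
eef_pos: [465.0, -118.3, 205.4]
eef_rot: [2.098, 1.568, 2.122]
wrist_force: [-0.4, 0.1, -0.4]
finger_gap: 12.3
```

```bash
python3 - <<'E'
from h import *
plan(469,-119,53,91.4)
im,d=robot.grab_frame("side");print(hinges(im,"side",8))
im,d=robot.grab_frame("top");print(hinges(im))
E
```

```text
at [ 465.  -118.3  205.4] th 91.4 gap 12.3 F [-0.4  0.1 -0.4] t 33.1 q6 -2.03
rot x -0.0 (rows 0.0) tilt yz [-0.08 -0.14] lin [ 3.81  -0.02   0.099]
[(array([612.,  70.]), np.float64(7.9), 93, 48, 122)]
[(array([701., 144.]), np.float64(-154.9), 49, 47, 139), (array([608.,  73.]), np.float64(12.4), 90, 47, 148)]
```

Request:
{"fn": "apply_moves", "kwargs": {"targets": [{"linear": [0, -0.02, 0.09], "rotation": [0, 0, 0], "claw": 0}, {"linear": [0.6, 0, 0], "rotation": [0, 0, 0], "claw": 0}, {"linear": [0.6, 0, 0], "rotation": [0, 0, 0], "claw": 0}, {"linear": [0.6, 0, 0], "rotation": [0, 0, 0], "claw": 0}, {"linear": [0.6, 0, 0], "rotation": [0, 0, 0], "claw": 0}, {"linear": [0.6, 0, 0], "rotation": [0, 0, 0], "claw": 0}, {"linear": [0.4, 0, 0], "rotation": [0, 0, 0], "claw": 0}, {"linear": [0.2, 0, 0], "rotation": [0, 0, 0], "claw": 0}, {"linear": [0.15, 0, 0], "rotation": [0, 0, 0], "claw": 0}, {"linear": [0, 0, 0], "rotation": [0, 0, 0], "claw": 0}]}}

```text
time_s: 34.02
eef_pos: [469.5, -117.5, 55.6]
eef_rot: [1.803, 1.569, 1.83]
wrist_force: [0.0, 0.1, -0.4]
finger_gap: 12.7
```

```bash
python3 - <<'E'
from h import *
np.set_printoptions(precision=0,suppress=True,linewidth=150)
plan(469,-119,53,91.4)
d=robot.grab_frame("top")[1];C=cloud("top",d).reshape(-1,3)
m=(C[:,2]>85)&(C[:,0]>540)&(C[:,0]<720)&(C[:,1]>-60)&(C[:,1]<260);P=C[m]
for x in range(550,720,15):
    q=P[abs(P[:,0]-x)<8]
    r=q[q[:,1]<70];l=q[q[:,1]>=70]
    print(x,"rack side max y",r[np.argmax(r[:,1])] if len(r) else None,"pot side min y",l[np.argmin(l[:,1])] if len(l) else None)
E
```

```text
at [ 470. -118.   56.] th 91.5 gap 12.7 F [ 0.  0. -0.] t 34.0 q6 -2.02
rot x 0.1 (rows 0.0) tilt yz [-0. -0.] lin [ 0. -0. -0.]
550 rack side max y None pot side min y None
565 rack side max y [571. -54. 160.] pot side min y None
580 rack side max y [588. -32. 156.] pot side min y None
595 rack side max y [601. -11. 152.] pot side min y None
610 rack side max y [617.   2. 154.] pot side min y [616. 249. 226.]
625 rack side max y [630.  11. 152.] pot side min y [632. 196. 196.]
640 rack side max y [646.  18. 153.] pot side min y [648. 190. 194.]
655 rack side max y [661.  22. 160.] pot side min y [663. 187. 196.]
670 rack side max y [674.  25. 164.] pot side min y [675. 183. 198.]
685 rack side max y [680.  25. 163.] pot side min y [679. 184. 193.]
700 rack side max y [693.  25. 162.] pot side min y [693. 211. 204.]
715 rack side max y [708.  19. 167.] pot side min y [720. 216. 225.]
```

Request:
{"fn": "apply_moves", "kwargs": {"targets": [{"linear": [0, 0, 0], "rotation": [0, 0, 0], "claw": 0.22}, {"linear": [0, 0, 0], "rotation": [0, 0, 0], "claw": 0.22}, {"linear": [0, 0, 0], "rotation": [0, 0, 0], "claw": 0.22}, {"linear": [0, 0, 0], "rotation": [0, 0, 0], "claw": 0.22}, {"linear": [-0.3, 0, 0], "rotation": [0, 0, 0], "claw": 0.22}, {"linear": [-0.6, 0, 0], "rotation": [0, 0, 0], "claw": 0.22}, {"linear": [-0.6, 0, 0], "rotation": [0, 0, 0], "claw": 0.22}, {"linear": [-0.6, 0, 0], "rotation": [0, 0, 0], "claw": 0.22}, {"linear": [-0.6, 0, 0], "rotation": [0, 0, 0], "claw": 0.5}, {"linear": [-0.7, 0, 0], "rotation": [0, 0, 0], "claw": 0.5}, {"linear": [0, 0.6, -0.03], "rotation": [0, 0, 0], "claw": 0.5}, {"linear": [0, 0.6, -0.03], "rotation": [0, 0, 0], "claw": 0.5}, {"linear": [0, 0.6, -0.03], "rotation": [0, 0, 0], "claw": 0.5}, {"linear": [0, 0.6, -0.03], "rotation": [0, 0, 0], "claw": 0.5}, {"linear": [0, 0.6, -0.03], "rotation": [0, 0, 0], "claw": 0.5}, {"linear": [0, 0.6, -0.03], "rotation": [0, 0, 0], "claw": 0.5}, {"linear": [0, 0.6, -0.03], "rotation": [0, 0, 0], "claw": 0.5}, {"linear": [0, 0.6, -0.03], "rotation": [0, 0, 0], "claw": 0.5}, {"linear": [0, 0, 0], "rotation": [0, 0, 0], "claw": 0.5}, {"linear": [0, 0, 0], "rotation": [0, 0, 0], "claw": 0.5}]}}

```text
time_s: 35.73
eef_pos: [455.3, 73.8, 192.9]
eef_rot: [0.182, 1.569, 0.209]
wrist_force: [0.1, 0.1, 1.5]
finger_gap: 47.1
```

```bash
python3 - <<'E'
from h import *
plan(461,76.5,4,90.9)
for c in("side","top"):
    im,d=robot.grab_frame(c);print([(round(r["conf"],2),w(c,r["centre"]).round(0)) for r in robot.pinpoint(c,"hex_key")])
    if c=="side":
        a=im
cv2.imwrite("pics/c11.png",np.hstack([cv2.resize(im[200:260,380:450],(420,360),interpolation=cv2.INTER_CUBIC),cv2.resize(a[190:240,340:400],(360,360))]))
E
```

```text
at [455.3  73.8 192.9] th 91.6 gap 47.1 F [0.1 0.1 1.5] t 35.7 q6 -1.63
rot x 0.7 (rows 0.1) tilt yz [ 0.1  -0.02] lin [4.723 0.065 0.144]
[(0.65, array([462.,  92.,  -0.]))]
[]
```

View pics/c11.png

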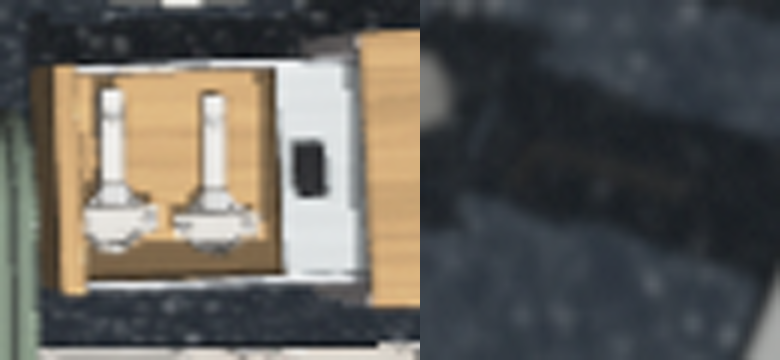

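Request:
{"fn": "apply_moves", "kwargs": {"targets": [{"linear": [0.6, 0.07, 0.14], "rotation": [0.7, 0, 0], "claw": 0.4}, {"linear": [0.8, 0, 0], "rotation": [0, 0, 0], "claw": 0.4}, {"linear": [0.8, 0, 0], "rotation": [0, 0, 0], "claw": 0.4}, {"linear": [0.8, 0, 0], "rotation": [0, 0, 0], "claw": 0.4}, {"linear": [0.7, 0, 0], "rotation": [0, 0, 0], "claw": 0.4}, {"linear": [0.5, 0, 0], "rotation": [0, 0, 0], "claw": 0.4}, {"linear": [0.3, 0, 0], "rotation": [0, 0, 0], "claw": 0.4}, {"linear": [0.15, 0, 0], "rotation": [0, 0, 0], "claw": 0.4}, {"linear": [0, 0, 0], "rotation": [0, 0, 0], "claw": 0}, {"linear": [0, 0, 0], "rotation": [0, 0, 0], "claw": 0}, {"linear": [0, 0, 0], "rotation": [0, 0, 0], "claw": 0}, {"linear": [0, 0, 0], "rotation": [0, 0, 0], "claw": 0}, {"linear": [0, 0, 0], "rotation": [0, 0, 0], "claw": 0}, {"linear": [0, 0, 0], "rotation": [0, 0, 0], "claw": 0}, {"linear": [0, 0, 0], "rotation": [0, 0, 0], "claw": 0}]}}

```text
time_s: 37.18
eef_pos: [462.4, 76.4, 8.6]
eef_rot: [0.25, 1.567, 0.263]
wrist_force: [-3.7, -0.0, 11.0]
finger_gap: 0.7
```

```bash
python3 - <<'E'
from h import *
plan(464,-157,210,91.4)
E
```

```text
at [462.4  76.4   8.6] th 90.7 gap 0.7 F [-3.7 -0.  11. ] t 37.2 q6 -1.61
rot x -0.7 (rows 0.1) tilt yz [ 0.18 -0.05] lin [-5.034 -5.835 -0.102]
```

Request:
{"fn": "apply_moves", "kwargs": {"targets": [{"linear": [-0.5, 0, 0], "rotation": [0, 0, 0], "claw": 0.4}, {"linear": [-0.8, 0, 0], "rotation": [0, 0, 0], "claw": 0.4}, {"linear": [-0.8, 0, 0], "rotation": [0, 0, 0], "claw": 0.4}, {"linear": [-0.5, 0, 0.5], "rotation": [0, 0, 0], "claw": 0.4}, {"linear": [0, 0.8, 0], "rotation": [0, 0, 0], "claw": 0.4}, {"linear": [0, 0.8, 0], "rotation": [0, 0, 0], "claw": 0.4}, {"linear": [0, 0.8, 0], "rotation": [0, 0, 0], "claw": 0.4}, {"linear": [0, 0.8, 0], "rotation": [0, 0, 0], "claw": 0.4}, {"linear": [0, 0, 0], "rotation": [0, 0, 0], "claw": 0.4}]}}

```text
time_s: 37.93
eef_pos: [479.2, 209.3, 111.6]
eef_rot: [0.921, 1.566, 0.938]
wrist_force: [0.2, -0.1, -0.5]
finger_gap: 37.9
```

```bash
python3 - <<'E'
from h import *
plan(461,76.5,2,90.9)
for c in("side","top"):
    im,d=robot.grab_frame(c);print([(round(r["conf"],2),w(c,r["centre"]).round(0)) for r in robot.pinpoint(c,"hex_key")])
    r=robot.cut_out(c,"hex_key")
    if r:
        v,u=np.where(r[0]["pixels"]);P=onplane(c,np.c_[u,v],8)[:,:2]
        print(len(P),cv2.minAreaRect(P.astype(np.float32)),P.min(0),P.max(0))
cv2.imwrite("pics/c12.png",np.clip(cv2.resize(im[200:260,320:380],(600,600),interpolation=cv2.INTER_CUBIC)*1.8,0,255).astype(np.uint8))
E
```

```text
at [479.2 209.3 111.6] th 91.0 gap 37.9 F [ 0.2 -0.1 -0.5] t 37.9 q6 -1.35
rot x 0.1 (rows 0.0) tilt yz [ 0.17 -0.22] lin [ 2.74  -3.312 -0.508]
[(0.59, array([462.,  90.,  -2.]))]
[(0.67, array([548., 205.,  -1.])), (0.55, array([460.,  86.,   0.]))]
80 ((463.74346923828125, 79.45262145996094), (90.72715759277344, 19.980409622192383), 9.165757179260254) [418.48781302  74.66958982] [507.59192391  96.07250646]
```

View pics/c12.png

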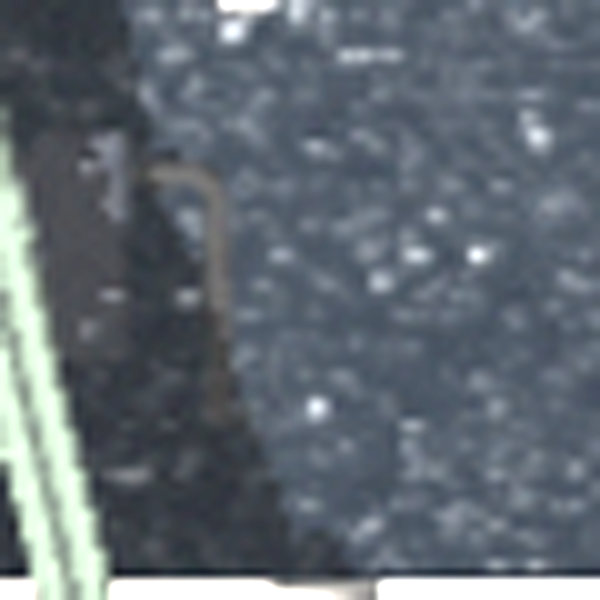

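Request:
{"fn": "apply_moves", "kwargs": {"targets": [{"linear": [0, -0.83, -0.13], "rotation": [0, 0, 0], "claw": 0.4}, {"linear": [0, -0.83, -0.13], "rotation": [0, 0, 0], "claw": 0.4}, {"linear": [0, -0.83, -0.13], "rotation": [0, 0, 0], "claw": 0.4}, {"linear": [0, -0.82, -0.12], "rotation": [0, 0, 0], "claw": 0.4}, {"linear": [0.6, 0, 0], "rotation": [0, 0, 0], "claw": 0.4}, {"linear": [0.6, 0, 0], "rotation": [0, 0, 0], "claw": 0.4}, {"linear": [0.6, 0, 0], "rotation": [0, 0, 0], "claw": 0.4}, {"linear": [0.4, 0, 0], "rotation": [0, 0, 0], "claw": 0.4}, {"linear": [0.3, 0, 0], "rotation": [0, 0, 0], "claw": 0.4}, {"linear": [0.2, 0, 0], "rotation": [0, 0, 0], "claw": 0.4}, {"linear": [0, 0, 0], "rotation": [0, 0, 0], "claw": 0.4}, {"linear": [0, 0, 0], "rotation": [0, 0, 0], "claw": 0.4}]}}

```text
time_s: 39.23
eef_pos: [460.8, 71.4, 2.7]
eef_rot: [0.854, 1.57, 0.865]
wrist_force: [0.3, 0.8, -0.1]
finger_gap: 37.4
```

Request:
{"fn": "apply_moves", "kwargs": {"targets": [{"linear": [0.02, 0.1, 0], "rotation": [0, 0, 0], "claw": 0.4}, {"linear": [0, 0, 0], "rotation": [0, 0, 0], "claw": 0}, {"linear": [0, 0, 0], "rotation": [0, 0, 0], "claw": 0}, {"linear": [0, 0, 0], "rotation": [0, 0, 0], "claw": 0}, {"linear": [0, 0, 0], "rotation": [0, 0, 0], "claw": 0}, {"linear": [0, 0, 0], "rotation": [0, 0, 0], "claw": 0}, {"linear": [0, 0, 0], "rotation": [0, 0, 0], "claw": 0}, {"linear": [0, 0, 0], "rotation": [0, 0, 0], "claw": 0}]}}

```text
time_s: 39.9
eef_pos: [460.8, 76.1, 2.0]
eef_rot: [0.672, 1.569, 0.684]
wrist_force: [0.6, 1.0, 1.7]
finger_gap: 7.1
```

```bash
python3 - <<'E'
from h import *
plan(464,-157,190,91.4)
E
```

```text
at [460.8  76.1   2. ] th 90.7 gap 7.1 F [0.6 1.  1.7] t 39.9 q6 -1.61
rot x -0.7 (rows 0.1) tilt yz [ 0.08 -0.06] lin [-4.7   -5.827 -0.063]
```

Request:
{"fn": "apply_moves", "kwargs": {"targets": [{"linear": [-0.3, 0, 0], "rotation": [-0.7, 0, 0], "claw": 0}, {"linear": [-0.7, 0, 0], "rotation": [0, 0, 0], "claw": 0}, {"linear": [-0.7, 0, 0], "rotation": [0, 0, 0], "claw": 0}, {"linear": [-0.7, 0, 0], "rotation": [0, 0, 0], "claw": 0}, {"linear": [-0.7, 0, 0], "rotation": [0, 0, 0], "claw": 0}, {"linear": [-0.7, 0, 0], "rotation": [0, 0, 0], "claw": 0}, {"linear": [-0.7, 0, 0], "rotation": [0, 0, 0], "claw": 0}, {"linear": [-0.2, -0.4, 0], "rotation": [0, 0, 0], "claw": 0}, {"linear": [0, -0.6, 0], "rotation": [0, 0, 0], "claw": 0}, {"linear": [0, -0.6, 0], "rotation": [0, 0, 0], "claw": 0}, {"linear": [0, -0.6, 0], "rotation": [0, 0, 0], "claw": 0}, {"linear": [0, -0.6, 0], "rotation": [0, 0, 0], "claw": 0}, {"linear": [0, -0.6, 0], "rotation": [0, 0, 0], "claw": 0}, {"linear": [0, -0.6, 0], "rotation": [0, 0, 0], "claw": 0}, {"linear": [0, -0.6, 0], "rotation": [0, 0, 0], "claw": 0}, {"linear": [0, -0.6, 0], "rotation": [0, 0, 0], "claw": 0}, {"linear": [0, -0.63, 0], "rotation": [0, 0, 0], "claw": 0}, {"linear": [0, 0, 0], "rotation": [0, 0, 0], "claw": 0}, {"linear": [0, 0, 0], "rotation": [0, 0, 0], "claw": 0}]}}

```text
time_s: 41.48
eef_pos: [465.9, -158.0, 189.1]
eef_rot: [1.406, 1.569, 1.428]
wrist_force: [-0.7, 0.5, -0.5]
finger_gap: 7.6
```

```bash
python3 - <<'E'
from h import *
plan(464,-157,46,91.4)
E
```

```text
at [ 465.9 -158.   189.1] th 91.3 gap 7.6 F [-0.7  0.5 -0.5] t 41.5 q6 -2.1
rot x -0.1 (rows 0.0) tilt yz [ 0.02 -0.1 ] lin [ 3.579  0.027 -0.047]
```

Request:
{"fn": "apply_moves", "kwargs": {"targets": [{"linear": [0.6, 0.03, -0.05], "rotation": [0, 0, 0], "claw": 0}, {"linear": [0.7, 0, 0], "rotation": [0, 0, 0], "claw": 0}, {"linear": [0.7, 0, 0], "rotation": [0, 0, 0], "claw": 0}, {"linear": [0.7, 0, 0], "rotation": [0, 0, 0], "claw": 0}, {"linear": [0.5, 0, 0], "rotation": [0, 0, 0], "claw": 0}, {"linear": [0.3, 0, 0], "rotation": [0, 0, 0], "claw": 0}, {"linear": [0.08, 0, 0], "rotation": [0, 0, 0], "claw": 0}, {"linear": [0, 0, 0], "rotation": [0, 0, 0], "claw": 0}, {"linear": [0, 0, 0], "rotation": [0, 0, 0], "claw": 0.18}, {"linear": [0, 0, 0], "rotation": [0, 0, 0], "claw": 0.18}, {"linear": [0, 0, 0], "rotation": [0, 0, 0], "claw": 0.18}, {"linear": [-0.3, 0, 0], "rotation": [0, 0, 0], "claw": 0.18}, {"linear": [-0.7, 0, 0], "rotation": [0, 0, 0], "claw": 0.18}, {"linear": [-0.7, 0, 0], "rotation": [0, 0, 0], "claw": 0.18}, {"linear": [-0.7, 0, 0], "rotation": [0, 0, 0], "claw": 0}, {"linear": [-0.7, 0, 0], "rotation": [0, 0, 0], "claw": 0}, {"linear": [-0.7, 0, 0], "rotation": [0, 0, 0], "claw": 0}, {"linear": [0, 0, 0], "rotation": [0, 0, 0], "claw": 0}]}}

```text
time_s: 42.98
eef_pos: [468.3, -158.3, 205.7]
eef_rot: [-0.425, 1.557, -0.4]
wrist_force: [2.0, -0.9, 0.4]
finger_gap: 0.8
```

Request:
{"fn": "apply_moves", "kwargs": {"targets": [{"linear": [0, 0.68, 0.02], "rotation": [0, 0, 0], "claw": 0}, {"linear": [0, 0.68, 0.02], "rotation": [0, 0, 0], "claw": 0}, {"linear": [0, 0.68, 0.02], "rotation": [0, 0, 0], "claw": 0}, {"linear": [0, 0.68, 0.02], "rotation": [0, 0, 0], "claw": 0}, {"linear": [0, 0.68, 0.02], "rotation": [0, 0, 0], "claw": 0}, {"linear": [0, 0.68, 0.02], "rotation": [0, 0, 0], "claw": 0}, {"linear": [0, 0.68, 0.02], "rotation": [0, 0, 0], "claw": 0}, {"linear": [0, 0.68, 0.02], "rotation": [0, 0, 0], "claw": 0}, {"linear": [0, 0.68, 0.02], "rotation": [0, 0, 0], "claw": 0}, {"linear": [0, 0, 0], "rotation": [0, 0, 0], "claw": 0}]}}

```text
time_s: 43.82
eef_pos: [464.6, 92.6, 198.3]
eef_rot: [1.294, 1.567, 1.324]
wrist_force: [0.2, 1.0, 0.0]
finger_gap: 0.3
```

Request:
{"fn": "apply_moves", "kwargs": {"targets": [{"linear": [0, 0, 0], "rotation": [6.7, 0, 0], "claw": 0}, {"linear": [0, 0, 0], "rotation": [6.7, 0, 0], "claw": 0}, {"linear": [0, 0, 0], "rotation": [6.7, 0, 0], "claw": 0}, {"linear": [0, 0, 0], "rotation": [6.7, 0, 0], "claw": 0}, {"linear": [0, 0, 0], "rotation": [6.7, 0, 0], "claw": 0}, {"linear": [0, 0, 0], "rotation": [6.7, 0, 0], "claw": 0}, {"linear": [0, 0, 0], "rotation": [6.7, 0, 0], "claw": 0}, {"linear": [0, 0, 0], "rotation": [6.7, 0, 0], "claw": 0}, {"linear": [0, 0, 0], "rotation": [6.7, 0, 0], "claw": 0}, {"linear": [0, 0, 0], "rotation": [6.7, 0, 0], "claw": 0}, {"linear": [0, 0, 0], "rotation": [6.7, 0, 0], "claw": 0}, {"linear": [0, 0, 0], "rotation": [6.7, 0, 0], "claw": 0}, {"linear": [0, 0, 0], "rotation": [0, 0, 0], "claw": 0}]}}

```text
time_s: 44.9
eef_pos: [465.1, 88.0, 198.3]
eef_rot: [2.048, 1.57, 0.668]
wrist_force: [-0.8, 0.1, 0.6]
finger_gap: 0.2
```

```bash
python3 - <<'E'
from h import *
plan(614,89,200,11)
im,d=robot.grab_frame("top");print(hinges(im));a=im
im,d=robot.grab_frame("side");print(hinges(im,"side",8))
cv2.imwrite("pics/c13.png",np.hstack([cv2.resize(a[200:260,380:450],(420,360),interpolation=cv2.INTER_CUBIC),cv2.resize(im[180:230,300:360],(360,360))]))
E
```

```text
at [465.1  88.  198.3] th 10.9 gap 0.2 F [-0.8  0.1  0.6] t 44.9 q6 -0.19
rot x -0.1 (rows 0.0) tilt yz [-0.03 -0.05] lin [-0.042  3.658  0.685]
[(array([702., 144.]), np.float64(37.6), 48, 45, 134), (array([436.,  43.]), np.float64(-89.6), 122, 62, 602)]
[]
```

View pics/c13.png

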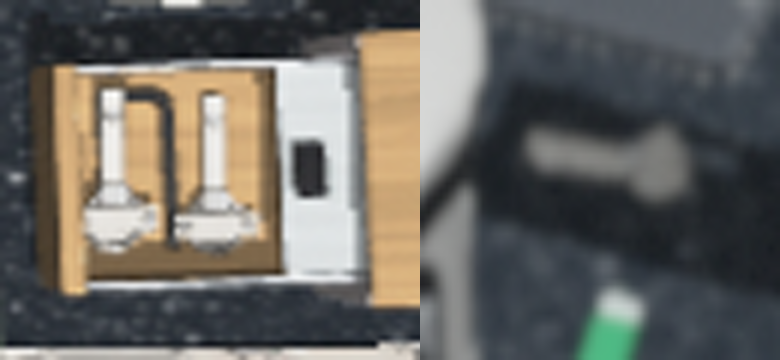

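Request:
{"fn": "apply_moves", "kwargs": {"targets": [{"linear": [0, 0.52, 0.1], "rotation": [0, 0, 0], "claw": 0}, {"linear": [0, 0.52, 0.1], "rotation": [0, 0, 0], "claw": 0}, {"linear": [0, 0.52, 0.1], "rotation": [0, 0, 0], "claw": 0}, {"linear": [0, 0.52, 0.1], "rotation": [0, 0, 0], "claw": 0}, {"linear": [0, 0.52, 0.1], "rotation": [0, 0, 0], "claw": 0}, {"linear": [0, 0.52, 0.1], "rotation": [0, 0, 0], "claw": 0}, {"linear": [0, 0.52, 0.09], "rotation": [0, 0, 0], "claw": 0}, {"linear": [0.5, 0, 0], "rotation": [0, 0, 0], "claw": 0}, {"linear": [0.6, 0, 0], "rotation": [0, 0, 0], "claw": 0}, {"linear": [0.6, 0, 0], "rotation": [0, 0, 0], "claw": 0}, {"linear": [0.6, 0, 0], "rotation": [0, 0, 0], "claw": 0}, {"linear": [0.6, 0, 0], "rotation": [0, 0, 0], "claw": 0}, {"linear": [0.6, 0, 0], "rotation": [0, 0, 0], "claw": 0}, {"linear": [0.4, 0, 0], "rotation": [0, 0, 0], "claw": 0}, {"linear": [0, 0, 0], "rotation": [0, 0, 0], "claw": 0}, {"linear": [0, 0, 0], "rotation": [0, 0, 0], "claw": 0}]}}

```text
time_s: 46.33
eef_pos: [612.6, 89.4, 41.5]
eef_rot: [-2.203, 1.569, 2.703]
wrist_force: [0.3, 0.1, 0.2]
finger_gap: 0.1
```

```bash
python3 - <<'E'
from h import *
plan(614,89,4,11)
im,d=robot.grab_frame("side");print(hinges(im,"side",8))
E
```

```text
at [612.6  89.4  41.5] th 11.1 gap 0.1 F [0.3 0.1 0.2] t 46.3 q6 -0.19
rot x 0.1 (rows 0.0) tilt yz [-0.07  0.1 ] lin [0.938 0.033 0.016]
[]
```

Request:
{"fn": "apply_moves", "kwargs": {"targets": [{"linear": [0, 0.07, -0.05], "rotation": [0, 0, 0], "claw": 0}, {"linear": [0.4, 0, 0], "rotation": [0, 0, 0], "claw": 0}, {"linear": [0.3, 0, 0], "rotation": [0, 0, 0], "claw": 0}, {"linear": [0.22, 0, 0], "rotation": [0, 0, 0], "claw": 0}, {"linear": [0, 0, 0], "rotation": [0, 0, 0], "claw": 0}]}}

```text
time_s: 46.8
eef_pos: [614.3, 92.2, 4.0]
eef_rot: [-2.065, 1.568, 2.84]
wrist_force: [-0.4, -0.4, -0.2]
finger_gap: 0.6
```

Request:
{"fn": "apply_moves", "kwargs": {"targets": [{"linear": [0, -0.2, -0.04], "rotation": [0, 0, 0], "claw": 0}, {"linear": [0, -0.2, -0.04], "rotation": [0, 0, 0], "claw": 0}, {"linear": [0, -0.2, -0.04], "rotation": [0, 0, 0], "claw": 0}, {"linear": [0, -0.2, -0.04], "rotation": [0, 0, 0], "claw": 0}, {"linear": [0, 0, 0], "rotation": [0, 0, 0], "claw": 0}]}}

```text
time_s: 47.22
eef_pos: [581.3, 92.5, 6.1]
eef_rot: [-2.816, 1.57, 2.089]
wrist_force: [0.0, 0.6, 0.5]
finger_gap: 0.6
```

```bash
python3 - <<'E'
from h import *
plan(530,89,5,11)
im,d=robot.grab_frame("side");print(hinges(im,"side",8))
E
```

```text
at [581.3  92.5   6.1] th 11.0 gap 0.6 F [0.  0.6 0.5] t 47.2 q6 -0.18
rot x 0.0 (rows 0.0) tilt yz [-0.06  0.02] lin [ 0.028 -1.275 -0.158]
[]
```

Request:
{"fn": "apply_moves", "kwargs": {"targets": [{"linear": [0, -0.2, -0.04], "rotation": [0, 0, 0], "claw": 0}, {"linear": [0, -0.2, -0.04], "rotation": [0, 0, 0], "claw": 0}, {"linear": [0, -0.2, -0.04], "rotation": [0, 0, 0], "claw": 0}, {"linear": [0, -0.2, -0.04], "rotation": [0, 0, 0], "claw": 0}, {"linear": [0, -0.2, -0.04], "rotation": [0, 0, 0], "claw": 0}, {"linear": [0, -0.2, -0.04], "rotation": [0, 0, 0], "claw": 0}, {"linear": [0, -0.2, -0.04], "rotation": [0, 0, 0], "claw": 0}, {"linear": [0, 0, 0], "rotation": [0, 0, 0], "claw": 0}, {"linear": [-0.5, 0.05, -0.1], "rotation": [0, 0, 0], "claw": 0}, {"linear": [-0.8, 0, 0], "rotation": [0, 0, 0], "claw": 0}, {"linear": [-0.8, 0, 0], "rotation": [0, 0, 0], "claw": 0}, {"linear": [-0.8, 0, 0], "rotation": [0, 0, 0], "claw": 0}, {"linear": [-0.8, 0, 0], "rotation": [0, 0, 0], "claw": 0}, {"linear": [-0.8, 0, 0], "rotation": [0, 0, 0], "claw": 0}, {"linear": [0, -0.5, -0.8], "rotation": [0, 0, 0], "claw": 0}, {"linear": [0, -0.5, -0.8], "rotation": [0, 0, 0], "claw": 0}, {"linear": [0, -0.5, -0.8], "rotation": [0, 0, 0], "claw": 0}, {"linear": [0, -0.2, -0.8], "rotation": [0, 0, 0], "claw": 0}, {"linear": [0, 0, -0.8], "rotation": [0, 0, 0], "claw": 0.5}, {"linear": [0, 0, 0], "rotation": [0, 0, 0], "claw": 0.5}]}}

```text
time_s: 48.93
eef_pos: [426.7, 244.6, 185.0]
eef_rot: [-2.574, 1.567, 2.337]
wrist_force: [-0.1, 0.8, -0.5]
finger_gap: 10.6
```

```bash
sed -i 's/\[...,2\]>150)&(hsv\[...,1\]<60)/[...,2]>VT)\&(hsv[...,1]<60)/; s/^def hinges/VT=150\ndef hinges/' h.py; python3 - <<'E'
import h
from h import *
plan(530,89,5,90)
for c,z in(("top",11),("side",8)):
    im,d=robot.grab_frame(c)
    for v in(150,120):
        h.VT=v;print(c,hinges(im,c,z))
    print([(round(r["conf"],2),w(c,r["centre"]).round(0)) for r in robot.pinpoint(c,"hinge_a")])
E
```

```text
at [426.7 244.6 185. ] th 11.3 gap 10.6 F [-0.1  0.8 -0.5] t 48.9 q6 0.14
rot x -78.7 (rows 11.2) tilt yz [-0.17  0.11] lin [ 4.5   -3.889  2.582]
top [(array([701., 144.]), np.float64(-139.4), 48, 46, 138), (array([534.,  78.]), np.float64(30.1), 91, 48, 146), (array([375., 305.]), np.float64(108.7), 124, 70, 665)]
top [(array([702., 145.]), np.float64(47.5), 51, 49, 159), (array([534.,  78.]), np.float64(30.6), 91, 50, 160)]
[(0.71, array([ 462., -180.,   29.])), (0.61, array([535.,  79.,  -2.])), (0.43, array([468., 649.,  -2.]))]
side [(array([537.,  76.]), np.float64(30.6), 87, 48, 125)]
side [(array([537.,  75.]), np.float64(30.8), 91, 58, 171), (array([635., 220.]), np.float64(117.9), 188, 29, 149), (array([658., 268.]), np.float64(90.9), 104, 29, 78)]
[(0.69, array([459., -75.,  58.])), (0.56, array([533.,  77.,  -3.])), (0.55, array([462., 648.,   0.]))]
```

Request:
{"fn": "apply_moves", "kwargs": {"targets": [{"linear": [0, 0, 0], "rotation": [-6.83, 0, 0], "claw": 0.5}, {"linear": [0, 0, 0], "rotation": [-6.83, 0, 0], "claw": 0.5}, {"linear": [0, 0, 0], "rotation": [-6.83, 0, 0], "claw": 0.5}, {"linear": [0, 0, 0], "rotation": [-6.83, 0, 0], "claw": 0.5}, {"linear": [0, 0, 0], "rotation": [-6.83, 0, 0], "claw": 0.5}, {"linear": [0, 0, 0], "rotation": [-6.83, 0, 0], "claw": 0.5}, {"linear": [0, 0, 0], "rotation": [-6.83, 0, 0], "claw": 0.5}, {"linear": [0, 0, 0], "rotation": [-6.83, 0, 0], "claw": 0.5}, {"linear": [0, 0, 0], "rotation": [-6.83, 0, 0], "claw": 0.5}, {"linear": [0, 0, 0], "rotation": [-6.83, 0, 0], "claw": 0.5}, {"linear": [0, 0, 0], "rotation": [-6.83, 0, 0], "claw": 0.5}, {"linear": [0, 0, 0], "rotation": [-6.83, 0, 0], "claw": 0.5}, {"linear": [0, 0, 0], "rotation": [-6.83, 0, 0], "claw": 0.5}, {"linear": [0, 0, 0], "rotation": [-6.83, 0, 0], "claw": 0.5}, {"linear": [0, 0, 0], "rotation": [-6.83, 0, 0], "claw": 0.5}, {"linear": [0, 0, 0], "rotation": [-6.83, 0, 0], "claw": 0.5}]}}

```text
time_s: 50.47
eef_pos: [430.4, 239.0, 185.5]
eef_rot: [1.399, 1.571, 1.931]
wrist_force: [-0.7, 0.3, 0.2]
finger_gap: 47.0
```

Request:
{"fn": "apply_moves", "kwargs": {"targets": [{"linear": [0, -0.62, 0.035], "rotation": [0, 0, 0], "claw": 0.5}, {"linear": [0, -0.62, 0.035], "rotation": [0, 0, 0], "claw": 0.5}, {"linear": [0, -0.62, 0.035], "rotation": [0, 0, 0], "claw": 0.5}, {"linear": [0, -0.62, 0.035], "rotation": [0, 0, 0], "claw": 0.5}, {"linear": [0, -0.62, 0.035], "rotation": [0, 0, 0], "claw": 0.5}, {"linear": [0, -0.62, 0.035], "rotation": [0, 0, 0], "claw": 0.5}, {"linear": [0, -0.62, 0.035], "rotation": [0, 0, 0], "claw": 0.5}, {"linear": [0, -0.62, 0.035], "rotation": [0, 0, 0], "claw": 0.5}, {"linear": [0.6, 0, 0], "rotation": [0, 0, 0], "claw": 0.5}, {"linear": [0.6, 0, 0], "rotation": [0, 0, 0], "claw": 0.5}, {"linear": [0.6, 0, 0], "rotation": [0, 0, 0], "claw": 0.5}, {"linear": [0.6, 0, 0], "rotation": [0, 0, 0], "claw": 0.5}, {"linear": [0.6, 0, 0], "rotation": [0, 0, 0], "claw": 0.5}, {"linear": [0.5, 0, 0], "rotation": [0, 0, 0], "claw": 0.5}, {"linear": [0, 0, 0], "rotation": [0, 0, 0], "claw": 0.5}, {"linear": [0, 0, 0], "rotation": [0, 0, 0], "claw": 0.5}]}}

```text
time_s: 51.8
eef_pos: [538.5, 73.9, 44.5]
eef_rot: [2.341, 1.568, 2.868]
wrist_force: [0.3, -0.7, 1.1]
finger_gap: 47.0
```

```bash
python3 - <<'E'
from h import *
plan(537.5,78.5,4,120.5)
E
```

```text
at [538.5  73.9  44.5] th 120.2 gap 47.0 F [ 0.3 -0.7  1.1] t 51.8 q6 -2.12
rot x -0.3 (rows 0.0) tilt yz [-0.13 -0.13] lin [1.013 0.112 0.036]
```

Request:
{"fn": "apply_moves", "kwargs": {"targets": [{"linear": [0.2, 0.11, 0.03], "rotation": [-0.3, 0, 0], "claw": 0.5}, {"linear": [0.4, 0, 0], "rotation": [0, 0, 0], "claw": 0.5}, {"linear": [0.25, 0, 0], "rotation": [0, 0, 0], "claw": 0.5}, {"linear": [0.15, 0, 0], "rotation": [0, 0, 0], "claw": 0.5}, {"linear": [0, 0, 0], "rotation": [0, 0, 0], "claw": 0}, {"linear": [0, 0, 0], "rotation": [0, 0, 0], "claw": 0}, {"linear": [0, 0, 0], "rotation": [0, 0, 0], "claw": 0}, {"linear": [0, 0, 0], "rotation": [0, 0, 0], "claw": 0}, {"linear": [0, 0, 0], "rotation": [0, 0, 0], "claw": 0}, {"linear": [0, 0, 0], "rotation": [0, 0, 0], "claw": 0}, {"linear": [0, 0, 0], "rotation": [0, 0, 0], "claw": 0}]}}

```text
time_s: 52.72
eef_pos: [539.3, 79.8, 6.5]
eef_rot: [-0.081, 1.568, 0.453]
wrist_force: [0.7, 0.4, 2.7]
finger_gap: 12.4
```

Request:
{"fn": "apply_moves", "kwargs": {"targets": [{"linear": [-0.3, 0, 0], "rotation": [0, 0, 0], "claw": 0}, {"linear": [-0.6, 0, 0], "rotation": [0, 0, 0], "claw": 0}, {"linear": [-0.6, 0, 0], "rotation": [0, 0, 0], "claw": 0}, {"linear": [-0.6, 0, 0], "rotation": [0, 0, 0], "claw": 0}, {"linear": [-0.6, 0, 0], "rotation": [0, 0, 0], "claw": 0}, {"linear": [-0.6, 0, 0], "rotation": [0, 0, 0], "claw": 0}, {"linear": [-0.6, 0, 0], "rotation": [0, 0, 0], "claw": 0}, {"linear": [-0.6, 0, 0], "rotation": [0, 0, 0], "claw": 0}, {"linear": [-0.2, 0, 0], "rotation": [5.8, 0, 0], "claw": 0}, {"linear": [0, 0, 0], "rotation": [5.8, 0, 0], "claw": 0}, {"linear": [0, 0, 0], "rotation": [5.8, 0, 0], "claw": 0}, {"linear": [0, 0, 0], "rotation": [5.8, 0, 0], "claw": 0}, {"linear": [0, 0, 0], "rotation": [5.8, 0, 0], "claw": 0}, {"linear": [0, 0, 0], "rotation": [0, 0, 0], "claw": 0}]}}

```text
time_s: 53.88
eef_pos: [538.3, 79.6, 194.5]
eef_rot: [0.643, 1.569, 0.669]
wrist_force: [0.3, 0.2, -0.6]
finger_gap: 12.3
```

```bash
python3 - <<'E'
from h import *
plan(468,-180,190,91.4)
E
```

```text
at [538.3  79.6 194.5] th 91.5 gap 12.3 F [ 0.3  0.2 -0.6] t 53.9 q6 -1.61
rot x 0.1 (rows 0.0) tilt yz [ 0.07 -0.06] lin [ 0.112 -6.445 -1.916]
```

Request:
{"fn": "apply_moves", "kwargs": {"targets": [{"linear": [0, 0, -0.64], "rotation": [0, 0, 0], "claw": 0}, {"linear": [0, 0, -0.64], "rotation": [0, 0, 0], "claw": 0}, {"linear": [0, 0, -0.64], "rotation": [0, 0, 0], "claw": 0}, {"linear": [0, -0.58, 0], "rotation": [0, 0, 0], "claw": 0}, {"linear": [0, -0.58, 0], "rotation": [0, 0, 0], "claw": 0}, {"linear": [0, -0.58, 0], "rotation": [0, 0, 0], "claw": 0}, {"linear": [0, -0.58, 0], "rotation": [0, 0, 0], "claw": 0}, {"linear": [0, -0.58, 0], "rotation": [0, 0, 0], "claw": 0}, {"linear": [0, -0.58, 0], "rotation": [0, 0, 0], "claw": 0}, {"linear": [0, -0.58, 0], "rotation": [0, 0, 0], "claw": 0}, {"linear": [0, -0.58, 0], "rotation": [0, 0, 0], "claw": 0}, {"linear": [0, -0.58, 0], "rotation": [0, 0, 0], "claw": 0}, {"linear": [0, -0.58, 0], "rotation": [0, 0, 0], "claw": 0}, {"linear": [0, -0.65, 0], "rotation": [0, 0, 0], "claw": 0}, {"linear": [0, 0, 0], "rotation": [0, 0, 0], "claw": 0}, {"linear": [0, 0, 0], "rotation": [0, 0, 0], "claw": 0}]}}

```text
time_s: 55.22
eef_pos: [468.9, -181.4, 193.8]
eef_rot: [0.881, 1.569, 0.909]
wrist_force: [-0.1, -0.0, -0.4]
finger_gap: 12.6
```

```bash
python3 - <<'E'
from h import *
plan(468,-180,54,91.4)
E
```

```text
at [ 468.9 -181.4  193.8] th 91.6 gap 12.6 F [-0.1 -0.  -0.4] t 55.2 q6 -2.14
rot x 0.2 (rows 0.0) tilt yz [ 0.06 -0.07] lin [ 3.495  0.036 -0.02 ]
```

Request:
{"fn": "apply_moves", "kwargs": {"targets": [{"linear": [0.5, 0.03, 0], "rotation": [0, 0, 0], "claw": 0}, {"linear": [0.7, 0, 0], "rotation": [0, 0, 0], "claw": 0}, {"linear": [0.7, 0, 0], "rotation": [0, 0, 0], "claw": 0}, {"linear": [0.7, 0, 0], "rotation": [0, 0, 0], "claw": 0}, {"linear": [0.4, 0, 0], "rotation": [0, 0, 0], "claw": 0}, {"linear": [0.3, 0, 0], "rotation": [0, 0, 0], "claw": 0}, {"linear": [0.23, 0, 0], "rotation": [0, 0, 0], "claw": 0}, {"linear": [0, 0, 0], "rotation": [0, 0, 0], "claw": 0}]}}

```text
time_s: 55.88
eef_pos: [467.6, -177.3, 50.5]
eef_rot: [2.192, 1.566, 2.222]
wrist_force: [-0.7, 0.4, -0.7]
finger_gap: 12.8
```

Request:
{"fn": "apply_moves", "kwargs": {"targets": [{"linear": [0, 0, 0], "rotation": [0, 0, 0], "claw": 0.22}, {"linear": [0, 0, 0], "rotation": [0, 0, 0], "claw": 0.22}, {"linear": [0, 0, 0], "rotation": [0, 0, 0], "claw": 0.22}, {"linear": [0, 0, 0], "rotation": [0, 0, 0], "claw": 0.22}, {"linear": [-0.3, 0, 0], "rotation": [0, 0, 0], "claw": 0.22}, {"linear": [-0.6, 0, 0], "rotation": [0, 0, 0], "claw": 0.22}, {"linear": [-0.6, 0, 0], "rotation": [0, 0, 0], "claw": 0.22}, {"linear": [-0.6, 0, 0], "rotation": [0, 0, 0], "claw": 0.22}, {"linear": [-0.6, 0, 0], "rotation": [0, 0, 0], "claw": 0.5}, {"linear": [-0.7, 0, 0], "rotation": [0, 0, 0], "claw": 0.5}, {"linear": [0, 0.8, 0], "rotation": [0, 0, 0], "claw": 0.6}, {"linear": [0, 0.8, 0], "rotation": [0, 0, 0], "claw": 0.6}, {"linear": [0, 0.8, 0], "rotation": [0, 0, 0], "claw": 0.6}, {"linear": [0, 0.8, 0], "rotation": [0, 0, 0], "claw": 0.6}, {"linear": [0, 0.8, 0], "rotation": [0, 0, 0], "claw": 0.6}, {"linear": [0, 0.8, 0], "rotation": [0, 0, 0], "claw": 0.6}, {"linear": [0, 0.8, 0], "rotation": [0, 0, 0], "claw": 0.6}, {"linear": [0, 0, 0], "rotation": [0, 0, 0], "claw": 0.6}]}}

```text
time_s: 57.38
eef_pos: [462.3, 49.2, 189.3]
eef_rot: [0.956, 1.567, 0.99]
wrist_force: [-0.2, -0.0, 0.3]
finger_gap: 56.5
```

```bash
python3 - <<'E'
import h
from h import *
plan(466,-221,200,0)
im,d=robot.grab_frame("top");C=cloud("top",d)
m=(C[...,0]>412)&(C[...,0]<516)&(C[...,1]>-205)&(C[...,1]<-95)&(C[...,2]>10);z=C[m][:,2]
print("inside heights",np.percentile(z,[2,50,90,97,99,100]).round(0))
h.VT=120;print(hinges(im)); 
print([(round(r["conf"],2),w("top",r["centre"]).round(0)) for r in robot.pinpoint("top","cover_knob")])
cv2.imwrite("pics/c14.png",cv2.resize(im[195:265,230:450],(786,250),interpolation=cv2.INTER_CUBIC))
E
```

```text
at [462.3  49.2 189.3] th 91.9 gap 56.5 F [-0.2 -0.   0.3] t 57.4 q6 -1.69
rot x 91.9 (rows 13.1) tilt yz [ 0.14 -0.19] lin [-0.267  0.092  6.754]
inside heights [24. 35. 57. 60. 72. 85.]
[(array([702., 145.]), np.float64(51.3), 52, 50, 157)]
[(0.67, array([ 465., -219.,   92.])), (0.66, array([ 464., -143.,   33.]))]
```

View pics/c14.png

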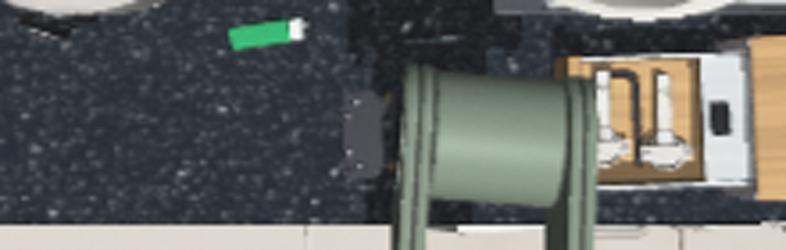

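Request:
{"fn": "apply_moves", "kwargs": {"targets": [{"linear": [-0.2, 0, 0], "rotation": [7.06, 0, 0], "claw": 0.6}, {"linear": [0, 0, 0], "rotation": [7.06, 0, 0], "claw": 0.6}, {"linear": [0, 0, 0], "rotation": [7.06, 0, 0], "claw": 0.6}, {"linear": [0, 0, 0], "rotation": [7.06, 0, 0], "claw": 0.6}, {"linear": [0, 0, 0], "rotation": [7.06, 0, 0], "claw": 0.6}, {"linear": [0, 0, 0], "rotation": [7.06, 0, 0], "claw": 0.6}, {"linear": [0, 0, 0], "rotation": [7.06, 0, 0], "claw": 0.6}, {"linear": [0, 0, 0], "rotation": [7.06, 0, 0], "claw": 0.6}, {"linear": [0, 0, 0], "rotation": [7.06, 0, 0], "claw": 0.6}, {"linear": [0, 0, 0], "rotation": [7.06, 0, 0], "claw": 0.6}, {"linear": [0, 0, 0], "rotation": [7.06, 0, 0], "claw": 0.6}, {"linear": [0, 0, 0], "rotation": [7.06, 0, 0], "claw": 0.6}, {"linear": [0, 0, 0], "rotation": [7.06, 0, 0], "claw": 0.6}, {"linear": [0, 0, 0], "rotation": [0, 0, 0], "claw": 0.6}]}}

```text
time_s: 58.65
eef_pos: [463.1, 42.9, 196.8]
eef_rot: [1.781, 1.569, 0.203]
wrist_force: [-0.0, -0.0, 0.0]
finger_gap: 56.0
```

Request:
{"fn": "apply_moves", "kwargs": {"targets": [{"linear": [0, 0.01, 0.67], "rotation": [0, 0, 0], "claw": 0.6}, {"linear": [0, 0.01, 0.67], "rotation": [0, 0, 0], "claw": 0.6}, {"linear": [0, 0.01, 0.67], "rotation": [0, 0, 0], "claw": 0.6}, {"linear": [0, 0.01, 0.67], "rotation": [0, 0, 0], "claw": 0.6}, {"linear": [0, 0.01, 0.67], "rotation": [0, 0, 0], "claw": 0.6}, {"linear": [0, 0.01, 0.67], "rotation": [0, 0, 0], "claw": 0.6}, {"linear": [0, 0.01, 0.67], "rotation": [0, 0, 0], "claw": 0.6}, {"linear": [0, 0.01, 0.67], "rotation": [0, 0, 0], "claw": 0.6}, {"linear": [0, 0.01, 0.67], "rotation": [0, 0, 0], "claw": 0.6}, {"linear": [0, 0.01, 0.67], "rotation": [0, 0, 0], "claw": 0.6}, {"linear": [0, 0, 0], "rotation": [0, 0, 0], "claw": 0.6}, {"linear": [0, 0, 0], "rotation": [0, 0, 0], "claw": 0.6}]}}

```text
time_s: 59.65
eef_pos: [465.4, -225.5, 196.3]
eef_rot: [2.427, 1.569, 0.851]
wrist_force: [-0.1, -0.9, 0.6]
finger_gap: 56.6
```

```bash
python3 - <<'E'
from h import *
plan(465.5,-220,84,0)
E
```

```text
at [ 465.4 -225.5  196.3] th -0.3 gap 56.6 F [-0.1 -0.9  0.6] t 59.6 q6 -0.62
rot x -0.3 (rows 0.0) tilt yz [-0.06 -0.05] lin [ 2.807  0.004 -0.138]
```

Request:
{"fn": "apply_moves", "kwargs": {"targets": [{"linear": [0.4, 0, -0.1], "rotation": [0, 0, 0], "claw": 0.6}, {"linear": [0.7, 0, 0], "rotation": [0, 0, 0], "claw": 0.6}, {"linear": [0.7, 0, 0], "rotation": [0, 0, 0], "claw": 0.6}, {"linear": [0.5, 0, 0], "rotation": [0, 0, 0], "claw": 0.6}, {"linear": [0.3, 0, 0], "rotation": [0, 0, 0], "claw": 0.6}, {"linear": [0.2, 0, 0], "rotation": [0, 0, 0], "claw": 0.6}, {"linear": [0, 0, 0], "rotation": [0, 0, 0], "claw": 0.1}, {"linear": [0, 0, 0], "rotation": [0, 0, 0], "claw": 0.1}, {"linear": [0, 0, 0], "rotation": [0, 0, 0], "claw": 0.1}, {"linear": [0, 0, 0], "rotation": [0, 0, 0], "claw": 0.1}, {"linear": [0, 0, 0], "rotation": [0, 0, 0], "claw": 0.1}, {"linear": [0, 0, 0], "rotation": [0, 0, 0], "claw": 0.1}, {"linear": [0, 0, 0], "rotation": [0, 0, 0], "claw": 0.1}, {"linear": [0, 0, 0], "rotation": [0, 0, 0], "claw": 0.1}], "squeeze": 15}}

```text
time_s: 60.82
eef_pos: [466.1, -219.5, 85.0]
eef_rot: [1.981, 1.57, 0.407]
wrist_force: [-2.3, 0.8, 5.2]
finger_gap: 29.7
```

Request:
{"fn": "apply_moves", "kwargs": {"targets": [{"linear": [0, -0.006, -0.25], "rotation": [0, 0, 0], "claw": 0.1}, {"linear": [0, -0.006, -0.25], "rotation": [0, 0, 0], "claw": 0.1}, {"linear": [0, -0.006, -0.25], "rotation": [0, 0, 0], "claw": 0.1}, {"linear": [0, -0.006, -0.25], "rotation": [0, 0, 0], "claw": 0.1}, {"linear": [0, -0.006, -0.25], "rotation": [0, 0, 0], "claw": 0.1}, {"linear": [0, -0.006, -0.25], "rotation": [0, 0, 0], "claw": 0.1}, {"linear": [0, -0.006, -0.25], "rotation": [0, 0, 0], "claw": 0.1}, {"linear": [0, -0.006, -0.25], "rotation": [0, 0, 0], "claw": 0.1}, {"linear": [0, -0.006, -0.25], "rotation": [0, 0, 0], "claw": 0.1}, {"linear": [0, -0.006, -0.25], "rotation": [0, 0, 0], "claw": 0.1}, {"linear": [0, -0.006, -0.2], "rotation": [0, 0, 0], "claw": 0.1}, {"linear": [0, 0, 0], "rotation": [0, 0, 0], "claw": 0.1}, {"linear": [0, 0, 0], "rotation": [0, 0, 0], "claw": 0.1}]}}

```text
time_s: 61.9
eef_pos: [463.1, -110.1, 85.0]
eef_rot: [-2.975, 1.569, 1.735]
wrist_force: [-4.4, 1.8, 8.1]
finger_gap: 29.8
```

Request:
{"fn": "apply_moves", "kwargs": {"targets": [{"linear": [0, 0, -0.06], "rotation": [0, 0, 0], "claw": 0.1}, {"linear": [0, 0, -0.06], "rotation": [0, 0, 0], "claw": 0.1}, {"linear": [0, 0, 0], "rotation": [0, 0, 0], "claw": 0.1}]}}

```text
time_s: 62.15
eef_pos: [463.0, -105.8, 85.0]
eef_rot: [-2.596, 1.57, 2.114]
wrist_force: [-5.1, -0.1, 7.1]
finger_gap: 30.3
```

Still no end-stop force; keep pulling in small steps.

Request:
{"fn": "apply_moves", "kwargs": {"targets": [{"linear": [0, 0, -0.05], "rotation": [0, 0, 0], "claw": 0.1}, {"linear": [0, 0, -0.05], "rotation": [0, 0, 0], "claw": 0.1}, {"linear": [0, 0, -0.05], "rotation": [0, 0, 0], "claw": 0.1}, {"linear": [0, 0, 0], "rotation": [0, 0, 0], "claw": 0.1}]}}

```text
time_s: 62.48
eef_pos: [463.0, -104.5, 85.0]
eef_rot: [-0.083, 1.562, -1.654]
wrist_force: [-6.1, -12.9, 2.8]
finger_gap: 30.0
```

```bash
python3 - <<'E'
from h import *
plan(464,-104,85,0)
E
```

```text
at [ 463.  -104.5   85. ] th -0.0 gap 30.0 F [ -6.1 -12.9   2.8] t 62.5 q6 -0.39
rot x -0.0 (rows 0.0) tilt yz [0.49 0.04] lin [-0.     0.026 -0.011]
```

Request:
{"fn": "apply_moves", "kwargs": {"targets": [{"linear": [0, 0, 0.07], "rotation": [0, -0.4, 0], "claw": 0.1}, {"linear": [0, 0, 0], "rotation": [0, 0, 0], "claw": 0.55}, {"linear": [0, 0, 0], "rotation": [0, 0, 0], "claw": 0.55}, {"linear": [0, 0, 0], "rotation": [0, 0, 0], "claw": 0.55}, {"linear": [-0.4, 0, 0], "rotation": [0, 0, 0], "claw": 0.55}, {"linear": [-0.6, 0, 0], "rotation": [0, 0, 0], "claw": 0.55}, {"linear": [-0.6, 0, 0], "rotation": [0, 0, 0], "claw": 0}, {"linear": [0, 0, -0.6], "rotation": [0, 0, 0], "claw": 0}, {"linear": [0, 0, -0.6], "rotation": [0, 0, 0], "claw": 0}, {"linear": [0, 0, -0.6], "rotation": [0, 0, 0], "claw": 0}, {"linear": [0, 0, -0.6], "rotation": [0, 0, 0], "claw": 0}, {"linear": [0, 0, -0.6], "rotation": [0, 0, 0], "claw": 0}, {"linear": [0, 0, -0.6], "rotation": [0, 0, 0], "claw": 0}, {"linear": [0, 0, -0.6], "rotation": [0, 0, 0], "claw": 0}, {"linear": [0, 0, 0], "rotation": [0, 0, 0], "claw": 0}]}}

```text
time_s: 63.73
eef_pos: [463.6, 68.9, 147.0]
eef_rot: [0.18, 1.567, -1.39]
wrist_force: [-0.0, 0.4, -0.2]
finger_gap: 0.6
```

```bash
python3 - <<'E'
from h import *
plan(461,-40,60,0)
for c in("top","side"):
    im,d=robot.grab_frame(c);cv2.imwrite(f"pics/{c}15.png",im)
    for l in("drawer_front","cover_knob"):
        print(l,[(round(r["conf"],2),w(c,r["centre"]).round(0)) for r in robot.pinpoint(c,l)])
    if c=="top":
        C=cloud("top",d)
        for y in range(-215,-90,10):
            m=(C[...,0]>420)&(C[...,0]<505)&(abs(C[...,1]-y)<5);print(y,np.round(np.median(C[m][:,2]),0) if m.any() else None,end=" ")
E
```

```text
at [463.6  68.9 147. ] th 0.1 gap 0.6 F [-0.   0.4 -0.2] t 63.7 q6 -0.03
rot x 0.1 (rows 0.0) tilt yz [ 0.21 -0.04] lin [ 2.175 -0.066  2.723]
drawer_front [(0.64, array([461., -78.,  62.]))]
cover_knob [(0.65, array([ 460., -104.,   94.]))]
-215 81.0 -205 82.0 -195 82.0 -185 82.0 -175 82.0 -165 81.0 -155 82.0 -145 81.0 -135 81.0 -125 81.0 -115 81.0 -105 83.0 -95 83.0 drawer_front [(0.92, array([456., -75.,  59.]))]
cover_knob [(0.74, array([ 463., -108.,   92.]))]
```

Request:
{"fn": "apply_moves", "kwargs": {"targets": [{"linear": [0, -0.06, 0.54], "rotation": [0, 0, 0], "claw": 0}, {"linear": [0, 0, 0.54], "rotation": [0, 0, 0], "claw": 0}, {"linear": [0, 0, 0.54], "rotation": [0, 0, 0], "claw": 0}, {"linear": [0, 0, 0.54], "rotation": [0, 0, 0], "claw": 0}, {"linear": [0, 0, 0.54], "rotation": [0, 0, 0], "claw": 0}, {"linear": [0.6, 0, 0], "rotation": [0, 0, 0], "claw": 0}, {"linear": [0.6, 0, 0], "rotation": [0, 0, 0], "claw": 0}, {"linear": [0.6, 0, 0], "rotation": [0, 0, 0], "claw": 0}, {"linear": [0.37, 0, 0], "rotation": [0, 0, 0], "claw": 0}, {"linear": [0, 0, 0], "rotation": [0, 0, 0], "claw": 0}]}}

```text
time_s: 64.87
eef_pos: [458.1, -43.6, 57.9]
eef_rot: [-1.012, 1.563, -2.588]
wrist_force: [-0.2, -0.2, -0.0]
finger_gap: 0.3
```

Request:
{"fn": "apply_moves", "kwargs": {"targets": [{"linear": [0, 0, 0.2], "rotation": [0, 0, 0], "claw": 0}, {"linear": [0, 0, 0.2], "rotation": [0, 0, 0], "claw": 0}, {"linear": [0, 0, 0.2], "rotation": [0, 0, 0], "claw": 0}, {"linear": [0, 0.005, 0.2], "rotation": [0, 0, 0], "claw": 0}, {"linear": [0, 0.005, 0.2], "rotation": [0, 0, 0], "claw": 0}, {"linear": [0, 0.005, 0.2], "rotation": [0, 0, 0], "claw": 0}, {"linear": [0, 0.005, 0.2], "rotation": [0, 0, 0], "claw": 0}, {"linear": [0, 0.005, 0.2], "rotation": [0, 0, 0], "claw": 0}, {"linear": [0, 0.005, 0.2], "rotation": [0, 0, 0], "claw": 0}, {"linear": [0, 0.005, 0.2], "rotation": [0, 0, 0], "claw": 0}, {"linear": [0, 0.005, 0.2], "rotation": [0, 0, 0], "claw": 0}, {"linear": [0, 0, 0], "rotation": [0, 0, 0], "claw": 0}]}}

```text
time_s: 65.87
eef_pos: [462.8, -133.5, 61.7]
eef_rot: [0.066, 1.563, -1.508]
wrist_force: [1.3, 3.1, 1.3]
finger_gap: 0.4
```

```bash
python3 - <<'E'
from h import *
plan(465.5,-225,60,0)
E
```

```text
at [ 462.8 -133.5   61.7] th -0.2 gap 0.4 F [1.3 3.1 1.3] t 65.9 q6 -0.45
rot x -0.2 (rows 0.0) tilt yz [ 0.45 -0.03] lin [0.043 0.068 2.288]
```

Request:
{"fn": "apply_moves", "kwargs": {"targets": [{"linear": [0, 0.005, 0.19], "rotation": [0, 0, 0], "claw": 0}, {"linear": [0, 0.005, 0.19], "rotation": [0, 0, 0], "claw": 0}, {"linear": [0, 0.005, 0.19], "rotation": [0, 0, 0], "claw": 0}, {"linear": [0, 0.005, 0.19], "rotation": [0, 0, 0], "claw": 0}, {"linear": [0, 0.005, 0.19], "rotation": [0, 0, 0], "claw": 0}, {"linear": [0, 0.005, 0.19], "rotation": [0, 0, 0], "claw": 0}, {"linear": [0, 0.005, 0.19], "rotation": [0, 0, 0], "claw": 0}, {"linear": [0, 0.005, 0.19], "rotation": [0, 0, 0], "claw": 0}, {"linear": [0, 0.005, 0.19], "rotation": [0, 0, 0], "claw": 0}, {"linear": [0, 0.005, 0.19], "rotation": [0, 0, 0], "claw": 0}, {"linear": [0, 0.005, 0.19], "rotation": [0, 0, 0], "claw": 0}, {"linear": [0, 0.005, 0.19], "rotation": [0, 0, 0], "claw": 0}, {"linear": [0, 0, 0], "rotation": [0, 0, 0], "claw": 0}]}}

```text
time_s: 66.95
eef_pos: [464.6, -222.8, 61.6]
eef_rot: [-0.014, 1.566, -1.588]
wrist_force: [2.9, 3.7, 0.5]
finger_gap: 0.5
```

Request:
{"fn": "apply_moves", "kwargs": {"targets": [{"linear": [0, 0, 0.1], "rotation": [0, 0, 0], "claw": 0}, {"linear": [0, 0, 0.1], "rotation": [0, 0, 0], "claw": 0}, {"linear": [0, 0, 0], "rotation": [0, 0, 0], "claw": 0}]}}

```text
time_s: 67.2
eef_pos: [464.5, -230.1, 61.7]
eef_rot: [-0.03, 1.566, -1.604]
wrist_force: [1.7, 3.4, -0.2]
finger_gap: 0.5
```

Request:
{"fn": "apply_moves", "kwargs": {"targets": [{"linear": [0, 0, 0.08], "rotation": [0, 0, 0], "claw": 0}, {"linear": [0, 0, 0.08], "rotation": [0, 0, 0], "claw": 0}, {"linear": [0, 0, 0.05], "rotation": [0, 0, 0], "claw": 0}, {"linear": [0, 0, 0.05], "rotation": [0, 0, 0], "claw": 0}, {"linear": [0, 0, 0], "rotation": [0, 0, 0], "claw": 0}]}}

```text
time_s: 67.62
eef_pos: [464.6, -236.1, 61.7]
eef_rot: [-2.993, 1.568, 1.716]
wrist_force: [3.4, 15.3, 6.0]
finger_gap: 0.6
```

Request:
{"fn": "apply_moves", "kwargs": {"targets": [{"linear": [0, 0, -0.2], "rotation": [0, 0, 0], "claw": 0}, {"linear": [0, 0, -0.4], "rotation": [0, 0, 0], "claw": 0}, {"linear": [0, 0, -0.7], "rotation": [0, 0, 0], "claw": 0}, {"linear": [0, 0, -0.7], "rotation": [0, 0, 0], "claw": 0}, {"linear": [0, 0, -0.7], "rotation": [0, 0, 0], "claw": 0}, {"linear": [0, 0, -0.7], "rotation": [0, 0, 0], "claw": 0}, {"linear": [0, 0, -0.7], "rotation": [0, 0, 0], "claw": 0}, {"linear": [0, 0, -0.7], "rotation": [0, 0, 0], "claw": 0}, {"linear": [-0.7, 0, -0.5], "rotation": [0, 0, 0], "claw": 0}, {"linear": [-0.7, 0, -0.5], "rotation": [0, 0, 0], "claw": 0}, {"linear": [-0.7, 0, -0.5], "rotation": [0, 0, 0], "claw": 0}, {"linear": [-0.7, 0, -0.5], "rotation": [0, 0, 0], "claw": 0}, {"linear": [0, 0, -0.5], "rotation": [0, 0, 0], "claw": 0}, {"linear": [0, 0, 0], "rotation": [0, 0, 0], "claw": 0}, {"linear": [0, 0, 0], "rotation": [0, 0, 0], "claw": 0}, {"linear": [0, 0, 0], "rotation": [0, 0, 0], "claw": 0}, {"linear": [0, 0, 0], "rotation": [0, 0, 0], "claw": 0}]}}

```text
time_s: 69.03
eef_pos: [464.7, 50.4, 171.4]
eef_rot: [-0.236, 1.564, -1.811]
wrist_force: [0.7, 0.9, -0.1]
finger_gap: 0.3
```

```bash
python3 - <<'E'
import h
from h import *
plan(461,-40,60,0)
a=[]
for c in("top","side"):
    im,d=robot.grab_frame(c);a.append(im)
    for l in("drawer_front","cover_knob","hinge_a","hex_key","lighter","garlic"):
        print(c,l,[(round(r["conf"],2),w(c,r["centre"]).round(0)) for r in robot.pinpoint(c,l)])
b=cv2.resize(a[0][150:270,230:450],(550,300));s=cv2.resize(a[1][70:290,280:460],(246,300))
cv2.imwrite("pics/c16.png",np.hstack([b,s]))
E
```

```text
at [464.7  50.4 171.4] th -0.2 gap 0.3 F [ 0.7  0.9 -0.1] t 69.0 q6 -0.07
rot x -0.2 (rows 0.0) tilt yz [0.4 0.1] lin [ 2.785 -0.094  2.261]
top drawer_front [(0.8, array([ 465., -236.,   63.]))]
top cover_knob []
top hinge_a [(0.6, array([472., 650.,   2.])), (0.22, array([705., 146.,   0.]))]
top hex_key []
top lighter [(0.67, array([551., 205.,  -2.]))]
top garlic [(0.68, array([702., 146.,  -2.]))]
side drawer_front [(0.65, array([ 463., -232.,   60.]))]
side cover_knob []
side hinge_a [(0.59, array([461., 649.,   2.]))]
side hex_key []
side lighter [(0.5, array([551., 209.,  -4.]))]
side garlic []
```

View pics/c16.png

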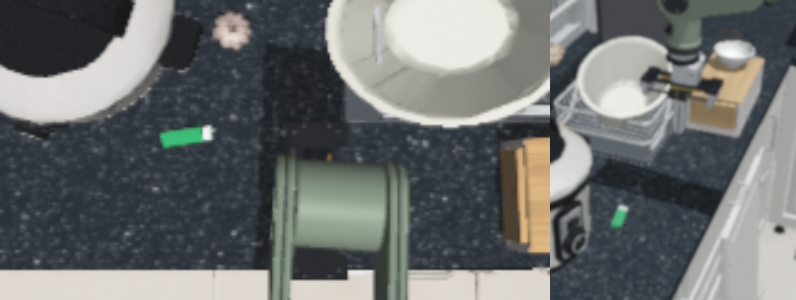

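The picture shows the drawer shut and latched, 8 mm proud with its front at y ≈ -236, and about 1 s after I let go. The worktop has no fittings left on it, and the lighter and garlic haven't moved.

```bash
python3 -c "
from cell import robot
print(robot.job_done())"
```

```text
the job is handed in; nothing more can be done
None
```

All four hinges and the hex key are in the drawer, the cover is fully shut over them, and the drawer is latched. I handed the job in at about 69 s.

**How it went**
- **Order:** I pressed the drawer open, slid the cover back, put everything in, and pulled the cover shut to its end stop. I then pushed the drawer in to its end stop and let go.
- **Hinge knocked aside:** one hinge moved a few centimetres during the run. I located it again before picking it up.
- **Hinge by the colander:** the gripper body would have hit the colander there, so I dragged this hinge clear with the closed fingers first.
- **Hex key:** the first grasp missed because the fingers were too high. The second, lower grasp held.

**Last checks**
- **Fittings:** before I closed the cover, the contents were below the rim, apart from about 1% stray depth readings near the rim.
- **Cover:** it met its end stop with about 13 N. The knob then showed 27 to 33 mm behind the drawer front, against 29 mm expected when shut.
- **Drawer:** about 1 s after letting go, its front read y ≈ -236 mm from above and -232 mm from the side. Latched should be about -237 mm, and the two readings differ by about the detector's error.
- **Worktop:** no fittings are left on it. The orange look-alike and the lighter show where they were. The garlic shows in place from above; the side camera did not detect it, as at the start.

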